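# Consolidate the bead jars, turn the carrier and dock it

### The job

Move every bead jar from the two orange trays into the white jar carrier, one upright in each pocket. Then turn the carrier end for end and slide it, blue end first, all the way home in the guide rails of the dock, and swing the dock's red latch arm fully shut behind it (swing it clear first if it is in the way). Stack the two emptied orange trays squarely one on the other on the cork mat, and leave the other things on the bench where they are.

Things in the scene. Friction and masses are not known exactly. Their poses are not given: they have to be found in the camera images.
- jar1: Bead jar (two to four of the four are there): blue round body 46 mm across, 38 mm tall, with a white cylindrical cap 28 mm across and 24 mm tall on top (62 mm in all), 100 g, one rigid piece. Starts upright in a pocket of an orange tray. Origin: centre of its underside; z up through the cap. Grip it by the cap.
- jar2: Bead jar (two to four of the four are there): blue round body 46 mm across, 38 mm tall, with a white cylindrical cap 28 mm across and 24 mm tall on top (62 mm in all), 100 g, one rigid piece. Starts upright in a pocket of an orange tray. Origin: centre of its underside; z up through the cap. Grip it by the cap.
- jar3: Bead jar (two to four of the four are there): blue round body 46 mm across, 38 mm tall, with a white cylindrical cap 28 mm across and 24 mm tall on top (62 mm in all), 100 g, one rigid piece. Starts upright in a pocket of an orange tray. Origin: centre of its underside; z up through the cap. Grip it by the cap.
- jar4: Bead jar (two to four of the four are there): blue round body 46 mm across, 38 mm tall, with a white cylindrical cap 28 mm across and 24 mm tall on top (62 mm in all), 100 g, one rigid piece. Starts upright in a pocket of an orange tray. Origin: centre of its underside; z up through the cap. Grip it by the cap.
- feeder_a: Orange tray, loose, 124 x 62 mm, 28 mm high, walls and floor 4 mm, 120 g. A 12 mm thick cross wall as high as the rim parts it in two pockets 52 x 54 mm at x = -32 and +32 mm; grip the emptied tray by it, a fingertip in each pocket. Flat underside: it stands on another's rim, 28 mm higher. Origin: centre of underside, x along its length; a half turn makes no difference.
- feeder_b: Orange tray, loose, 124 x 62 mm, 28 mm high, walls and floor 4 mm, 120 g. A 12 mm thick cross wall as high as the rim parts it in two pockets 52 x 54 mm at x = -32 and +32 mm; grip the emptied tray by it, a fingertip in each pocket. Flat underside: it stands on another's rim, 28 mm higher. Origin: centre of underside, x along its length; a half turn makes no difference.
- mat: Cork mat, fixed, 140 x 80 mm, 4 mm thick: where the emptied orange trays are stacked, lengthwise along it. Origin: centre of its underside on the bench; x along its length.
- carrier: White jar carrier, loose, 150 mm long (x), 132 mm wide plus a grey runner 8 mm wide and 8 mm high low on each side; 0.3 to 0.46 kg empty. Origin: centre of its underside; +x to its nose (blue wall). Four open pockets 68 x 56 mm centred at x = +-36, y = +-34 mm, floor 5 mm and rim 28 mm above the underside. Starts with its nose pointing roughly away from the dock.
- carrier_handle (a point): Middle of the carrier's black handle bar, 74 mm above its underside. The bar runs along the carrier's x over its middle: 100 mm long, 12 mm thick, from 62 to 86 mm above the underside, on two posts at x = +-40 mm. Pinch it here from above, across the carrier's y; fingertips may go down between the jars.
- carrier_nose (a point): Middle of the outer face of the carrier's blue nose wall (75 mm along +x from the carrier's origin, 12 mm above its underside). The runners stop 30 mm short of this end; at the white tail end they reach the end.
- dock: Dock, fixed, open on top: two aluminium rails 22 mm high from x = -75 to +75 mm, 154 mm apart inside, and a blue stop wall 30 mm high with its face at x = +75. Origin: on the bench, where the carrier's origin lies when fully home; +x is the direction of insertion. Blue key blocks from x = +47 let only the nose pass: tail first the carrier stops 28 mm short.
- dock_mouth (a point): Mouth of the rails, at bench height (x = -75 mm in the dock's frame). The rails' lips, 13 mm above the bench, reach 8 mm inwards over the carrier's runners, so the carrier must be slid in along the bench top, raised 3 mm at most. Splayed lead-ins before the mouth widen to 194 mm at about x = -114 mm and are 16 mm high.
- latch (a joint): Angle of the dock's red latch arm about its upright hinge: 0 = shut, lying straight across the mouth 5 mm behind the tail of a carrier that is home; grows as it swings out, clockwise seen from above, to 1.75 = stop. Arm 120 mm long, 12 mm thick, 17 to 31 mm above the bench; it leaves the carrier's way clear above 1.4. Light friction: it stays where it is left. Starts anywhere from 0.25 to 1.55.
- latch_knob (a point): Middle of the black upright knob near the end of the latch arm, 18 mm across, from 31 to 61 mm above the bench (this point at 46 mm), on the arm's outer side: moves on a circle of radius 101 mm about the hinge. Grip or push here.
- latch_hinge (a point): Hinge axis of the latch, 24 mm above the bench; its post is 37 mm high. In the dock's frame it lies at x = -86, y = +112 mm.
- glue: White glue bottle with an orange cap, 52 mm across, 150 mm tall, standing; not to be disturbed. Origin: centre of its underside.
- mug: Blue ceramic mug, 76 mm across, 85 mm tall, standing; not to be disturbed. Origin: centre of its underside.
- palette_knife: Palette knife, 190 mm long, lying along its x; not to be disturbed. Origin: near the middle of its underside.
- brush: Brush, 180 mm long, lying along its x; not to be disturbed. Origin: near the middle of its underside.
- nugget: Blue glass nugget, 50 mm across, 18 mm high, lying flat; not to be disturbed. Origin: centre of its underside.
- glass_disc: Clear glass disc, 72 mm across, 10 mm high, lying flat; not to be disturbed. Origin: centre of its underside.
Mind the look-alikes: they are no part of the job. What is shaped like the feeder_a but pink is not meant. Leave any pink look-alike of the jar4 alone.

How it is judged (in metres and radians):
On the way, in this order (a step that is already met when the one before it is completed fails the run):
1. every jar stands upright in a pocket of the carrier, which is not in the dock yet (x of jar1 in the frame of carrier between -0.07 and 0.07 m and y of jar1 in the frame of carrier between -0.062 and 0.062 m and z of jar1 in the frame of carrier between 0 and 0.015 m and angle between each of jar1, jar2, jar3, jar4's own z axis and vertical below 0.15 rad and x of jar2 in the frame of carrier between -0.07 and 0.07 m and y of jar2 in the frame of carrier between -0.062 and 0.062 m and z of jar2 in the frame of carrier between 0 and 0.015 m and x of jar3 in the frame of carrier between -0.07 and 0.07 m and y of jar3 in the frame of carrier between -0.062 and 0.062 m and z of jar3 in the frame of carrier between 0 and 0.015 m and x of jar4 in the frame of carrier between -0.07 and 0.07 m and y of jar4 in the frame of carrier between -0.062 and 0.062 m and z of jar4 in the frame of carrier between 0 and 0.015 m and horizontal distance between carrier and dock above 0.1 m), for 0.2 s.
2. the carrier is fully home in the dock, blue end first (x of carrier_nose in the frame of dock between 0.069 and 0.085 m and y of carrier in the frame of dock between -0.008 and 0.008 m and z of carrier in the frame of dock between -0.004 and 0.006 m and angle between the x axis of carrier and the x axis of dock, either way round below 0.08 rad and angle between carrier's own z axis and vertical below 0.06 rad), for 0.2 s.
At the end, for the whole second after the job is handed in: Every jar upright in a pocket of the carrier; carrier flat in the dock, blue end first, within 6 mm of home; latch within 0.12 rad of shut; orange trays stacked on the cork mat, within 20 mm and 0.2 rad of each other, 30 mm and 0.3 rad of the mat; all at rest (all of step 2 and x of jar1 in the frame of carrier between -0.07 and 0.07 m and y of jar1 in the frame of carrier between -0.062 and 0.062 m and z of jar1 in the frame of carrier between 0 and 0.015 m and angle between each of jar1, jar2, jar3, jar4's own z axis and vertical below 0.15 rad and x of jar2 in the frame of carrier between -0.07 and 0.07 m and y of jar2 in the frame of carrier between -0.062 and 0.062 m and z of jar2 in the frame of carrier between 0 and 0.015 m and x of jar3 in the frame of carrier between -0.07 and 0.07 m and y of jar3 in the frame of carrier between -0.062 and 0.062 m and z of jar3 in the frame of carrier between 0 and 0.015 m and x of jar4 in the frame of carrier between -0.07 and 0.07 m and y of jar4 in the frame of carrier between -0.062 and 0.062 m and z of jar4 in the frame of carrier between 0 and 0.015 m and ((height (world z) of feeder_a between -0.002 and 0.01 m and z of feeder_b in the frame of feeder_a between 0.022 and 0.034 m) or (height (world z) of feeder_b between -0.002 and 0.01 m and z of feeder_a in the frame of feeder_b between 0.022 and 0.034 m)) and horizontal distance between feeder_a and feeder_b below 0.02 m and angle between the x axis of feeder_a and the x axis of feeder_b, either way round below 0.2 rad and horizontal distance between each of feeder_a, feeder_b and mat below 0.03 m and angle between each of feeder_a, feeder_b's own z axis and vertical below 0.1 rad and angle between the x axis of each of feeder_a, feeder_b and the x axis of mat, either way round below 0.3 rad and linear speed of each of jar1, jar2, jar3, jar4, carrier, feeder_a, feeder_b below 0.02 m/s and value of joint latch below 0.12 rad and velocity of joint latch below 0.1 rad/s); the robot touches nothing.
It fails at once if another thing on the bench is shifted more than 50 mm (distance of any of glue, mug, palette_knife, brush, nugget, glass_disc from where it was at the start of the episode above 0.05 m).
Of jar1, jar2, jar3, jar4 only 2 to 4 are there at a start; the rules pass over those that are not, and their reading is None.
At some moment in a run one of feeder_a, feeder_b, carrier may be knocked a few centimetres aside while the robot is not near it.
It also fails if it takes over 210 s, if anything falls off the work surface, if the arm or the gripper's body presses on something with over 40 N, if the wrist force passes 120 N, or if a joint passes its speed limit or range.

### The arm

A 6-joint arm with a two-finger parallel gripper is mounted at the origin on the work surface. World frame = base frame: x ahead of the robot, y to its left, z up, the work surface at z = 0. Lengths are in m, angles in degrees, forces in N, time in s.
With the tool pointing down it reaches from about 0.35 to 0.875 m from the base axis. Payload 4.2 kg.
Tool frame: the origin (TCP) lies at the very end of the fingers, on their centre line; the grasp point (between the pads) lies 19 mm behind it; z points along the fingers, y is the line along which they close (so a half turn about z gives the same grasp; the last joint's range is limited). The gripper opens to 87 mm and grips with 3 to 60 N. Pads are 19 mm wide; open, the fingers measure 117 mm over their backs; the gripper's body (75 mm by 190 mm) begins 51 mm behind the grasp point.
Start: joints at [-59.782, 22.042, 0.453, 0, -68.411, -14.817], TCP at [0.166, -0.603, 0.223] pointing down, gripper open.
Joint ranges: [-179.83, 179.83], [-69.29, 118.12], [-61.27, 80.66], [-181.25, 117.63], [-171.15, -9.14], [-177.46, 177.46]. Speed limits (degrees/s): [159.86, 159.86, 180, 180, 180, 180].

### API

Orientations are given as a 3x3 rotation matrix whose columns are the frame's x, y, z axes.
In Python, from station import * gives the robot as it stands.
- The arm moves only by the shell command python3 -m pendant 'ROWS'. ROWS is JSON, a list of rows, each an object of numbers: "x", "y", "z": the shift along the world's x, y, z normalised to -1 to 1, where 1 is 250 mm; "rx", "ry", "rz": the turn, a rotation vector about the world's x, y, z normalised to -1 to 1, where 1 is 180 degrees; "claw": the opening, from 0 (shut) to 1 (fully open). A call has exactly 8 rows; each row is the pose to reach, as a shift and turn from the pose commanded when the call began, turning the shorter way round; what a row does not reach only later rows make up. A row lasts 1/8 s, in which the tool goes at most 62.5 mm and 10.7 degrees, less where a joint would pass 70% of its speed; a pose out of reach is approached as far as the arm can. A call with a number of a shift or a turn outside -1 to 1 is refused whole. A call with a gripper value outside its range is refused whole. The fingers move at their own pace and stop on an object; the grip force is fixed at half the most. Time passes only in rows, so rows that repeat a pose let the fingers close, or fill a call up. It gives the time, the measured TCP pose, the force, the opening and the grip force at its end, in the units of the state.
- sense(): the state, without advancing time (a new reading comes with each control period).
- capture(name): name is "side" or "top" or "wrist"; returns a dict with "color" (384x512x3 uint8, red, green, blue), "mtx" (3x3 intrinsics, pixels), "world_to_cam" (4x4, takes a point from world to camera coordinates). Camera axes: x right, y up, looking along -z (the intrinsics and any distortion apply to the point x, -y, -z); pixel columns grow to the right and rows downward; lengths in m; the calibration is good to about 2 mm. A picture is of the moment at which its call begins. There is no depth.
- finish_job(): hands the job in; it is judged then, once.
Trained networks look in a picture, given as the dict that the camera call returned (one of the last four; its "shot" number tells which), for a name from the list of things; names that differ only in an ending like _2 or _b are one class to them, and where a whole thing is asked for, a point or a joint stands for the part that bears it (a point fixed in the world has none). Each returns a list of dicts, best first, with "conf" (0 to 1); they miss things now and then, are a little off and sometimes report something else, mostly with a low value. They report only what shows in the picture. A call takes as long as a camera call. They do not tell look-alikes from the thing itself.
- search_frame(picture, label): "centre" ([column, row] in pixels, amid what is visible of it).
- regions_of(picture, label): "region" (384x512 bool, what is visible of it) and "centre" ([column, row] in pixels, amid what is visible of it).
The state is a dict: "time_s": time; "joints": joint angles; "joint_velocities": joint speeds; "effort": joint torques, N m; "tcp_pos": TCP position; "ee_rot": TCP orientation; "wrist_force": force on the tool from outside, world axes, zero at the start; "moment": the same for the moment, N m; "gripper_width": opening from 0.0 (shut) to 1.0 (fully open); "gripper_force": force on a finger pad.
Only numpy, scipy, OpenCV 4.12 (cv2) and the standard library are available. Lean on these libraries where they do the work, as an engineer would, in place of code of your own. Each camera call takes 0.05 s, during which the arm holds its last target. There are 200 camera calls.

## Working session

There is one attempt and no reset: what is moved stays moved. The work goes in short steps, Python scripts to look and compute and a shell command to move; the robot and the scene stay as the last step left them, time stands still between calls to the robot, and variables do not carry over. Pictures are saved under pics/ and viewed, at most 14 in all, crops included, and the job is handed in when it is done.

```bash
mkdir -p pics; ls; cat > h.py <<'E'
import numpy as np, cv2
from station import *
def save(p,name,box=None,scale=1):
    im=p["color"]
    if box: im=im[box[1]:box[3],box[0]:box[2]]
    im=cv2.resize(im,None,fx=scale,fy=scale,interpolation=cv2.INTER_CUBIC)
    cv2.imwrite("pics/"+name,cv2.cvtColor(im,cv2.COLOR_RGB2BGR))
def ray(p,uv):
    K=np.array(p["mtx"]);T=np.array(p["world_to_cam"]);R=T[:3,:3];t=T[:3,3]
    d=np.linalg.inv(K)@np.array([uv[0],uv[1],1.]);d=np.array([d[0],-d[1],-d[2]])
    return -R.T@t, R.T@d
def at(p,uv,z):
    o,d=ray(p,uv);return (o+d*(z-o[2])/d[2])[:2]
def pix(p,X):
    K=np.array(p["mtx"]);T=np.array(p["world_to_cam"])
    c=T[:3,:3]@np.array(X,float)+T[:3,3];c=np.array([c[0],-c[1],-c[2]]);u=K@c
    return u[:2]/u[2]
E
python3 - <<'E'
from h import *
t=capture("top");s=capture("side")
save(t,"top0.png",scale=1.5);save(s,"side0.png",scale=1.5)
print({k:v for k,v in t.items() if k!="color"}, s["mtx"], s["world_to_cam"])
for n in ["jar1","feeder_a","mat","carrier","carrier_handle","carrier_nose","dock","latch_knob","latch_hinge","glue","mug","nugget"]:
    print(n,[(np.round(d["centre"]).tolist(),round(d["conf"],2),np.round(at(t,d["centre"],0.03),3).tolist()) for d in search_frame(t,n)][:7])
print(sense())
E
```

```text
pics
{'mtx': array([[362.105103  ,   0.        , 260.38248148],
       [  0.        , 362.105103  , 194.40885059],
       [  0.        ,   0.        ,   1.        ]]), 'world_to_cam': array([[-0.00273628, -0.99999531, -0.00137751,  0.05418657],
       [ 0.99766815, -0.00282385,  0.06819299, -0.57212195],
       [-0.06819656, -0.0011877 ,  0.9976712 , -0.99334531],
       [ 0.        ,  0.        ,  0.        ,  1.        ]]), 'shot': 1} [[410.41558629   0.         254.66723801]
 [  0.         410.41558629 191.12661573]
 [  0.           0.           1.        ]] [[-0.77770517 -0.62833094  0.01936215  0.45924918]
 [ 0.30405408 -0.34902229  0.88641669 -0.22565497]
 [-0.55020521  0.69525799  0.46248303 -0.93758452]
 [ 0.          0.          0.          1.        ]]
jar1 [([142.0, 234.0], 0.84, [0.463, 0.378]), ([125.0, 298.0], 0.8, [0.29, 0.421]), ([187.0, 234.0], 0.52, [0.463, 0.255]), ([132.0, 256.0], 0.49, [0.402, 0.405])]
feeder_a [([249.0, 269.0], 0.97, [0.367, 0.083]), ([139.0, 242.0], 0.86, [0.44, 0.386]), ([194.0, 249.0], 0.62, [0.421, 0.235]), ([393.0, 178.0], 0.22, [0.616, -0.
[... 978 characters left out ...]
6773e+01, -1.48167198e+01]), 'joint_velocities': array([ 0.02303786, -0.01354004,  0.00883669, -0.01782801, -0.18848221,
        0.03925948]), 'effort': array([-5.15040665e-04, -3.90326822e+01,  1.87584507e+01,  4.22372013e+00,
        1.55106891e-02, -1.79050085e-05]), 'tcp_pos': array([ 0.16602765, -0.6025154 ,  0.22256791]), 'ee_rot': array([[-9.64092350e-01, -2.65567194e-01,  7.80174553e-05],
       [-2.65567196e-01,  9.64092352e-01, -1.38348474e-05],
       [-7.15419504e-05, -3.40569474e-05, -9.99999997e-01]]), 'wrist_force': array([-0.12215748, -0.40948002,  0.45158588]), 'moment': array([ 0.00385599, -0.02573436, -0.00212431]), 'gripper_force': 0.0, 'gripper_width': 0.998519114874712}
```

View pics/top0.png

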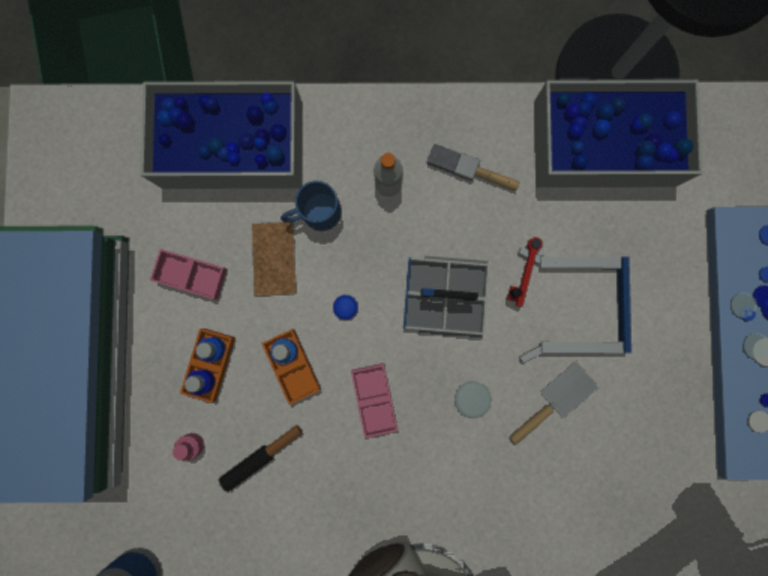

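View pics/side0.png

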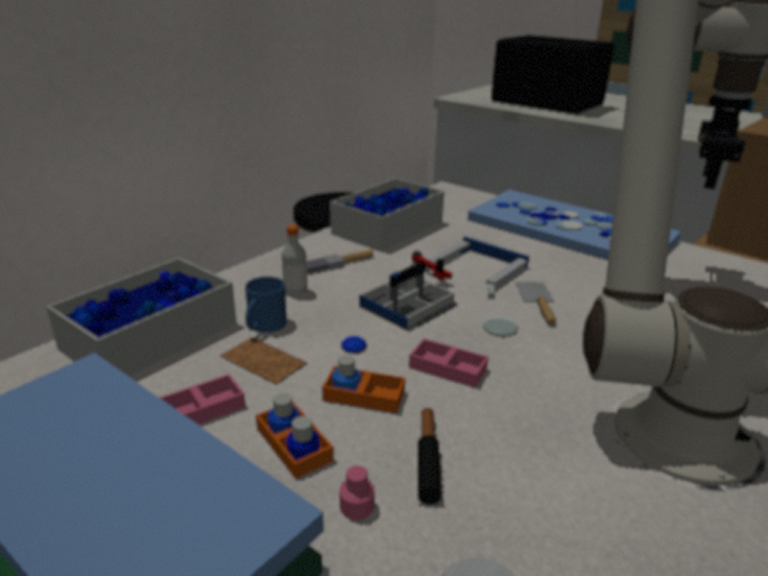

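The top view shows two orange trays at about (208,365) with 2 jars and (291,367) with 1 jar. The pink trays at (188,275) and (375,400) and the pink jar at (187,447) are look-alikes. The carrier is at (446,298) with its nose to the left, the dock opens to the left, and the latch is half open with its hinge at (535,243) and knob at (516,294).

```bash
cat >> h.py <<'E'
def rect(p,mask,z,n=1,amin=40):
    """largest blobs -> min-area rect on plane z : (centre, len, wid, angle deg of long axis)"""
    out=[]
    k,l,st,_=cv2.connectedComponentsWithStats(mask.astype(np.uint8),connectivity=8)
    for i in sorted(range(1,k),key=lambda i:-st[i,4])[:n]:
        if st[i,4]<amin: continue
        c=cv2.findContours((l==i).astype(np.uint8),cv2.RETR_EXTERNAL,cv2.CHAIN_APPROX_NONE)[0][0][:,0]
        q=np.array([at(p,u,z) for u in c])*1000
        (x,y),(w,h),a=cv2.minAreaRect(q.astype(np.float32))
        if w<h: w,h,a=h,w,a+90
        out.append((round(x,1),round(y,1),round(w,1),round(h,1),round((a+90)%180-90,1)))
    return out
def hsv(p): return cv2.cvtColor(p["color"],cv2.COLOR_RGB2HSV)
def orange(p):
    h=hsv(p);return (h[...,0]>=6)&(h[...,0]<=16)&(h[...,1]>185)&(h[...,2]>70)
E
python3 - <<'E'
from h import *
t=capture("top")
m=cv2.morphologyEx(orange(t).astype(np.uint8),cv2.MORPH_CLOSE,np.ones((5,5)))
print("orange",rect(t,m,0.028,4))
for n,z in [("mat",.004),("carrier",.028),("latch_knob",.03)]:
    r=regions_of(t,n); print(n,[(round(d["conf"],2),rect(t,d["region"],z)) for d in r[:2]])
r=regions_of(t,"latch_knob")[0]["region"]
h=hsv(t);red=((h[...,0]<6)|(h[...,0]>174))&(h[...,1]>170)&(h[...,2]>90)
print("red",rect(t,red,.031,2))
blue=(h[...,0]>100)&(h[...,0]<125)&(h[...,1]>110)
blue[:150]=0;blue[250:]=0
print("blue",rect(t,blue,.03,6))
for n,z in [("jar1",.066),("latch_hinge",.037),("carrier_handle",.086)]:
    print(n,[(d["centre"],np.round(at(t,d["centre"],z)*1000)) for d in search_frame(t,n)[:3]])
g=cv2.resize(t["color"][150:250,260:430],None,fx=4.5,fy=4.5,interpolation=cv2.INTER_CUBIC);cv2.imwrite("pics/dock.png",g[...,::-1])
E
```

```text
orange [(435.7, 236.1, 117.7, 59.1, 24.9), (438.6, 390.8, 120.9, 60.2, -15.9), (818.8, 58.6, 23.0, 16.9, -0.2)]
mat [(0.58, [(637.5, 276.3, 139.7, 83.4, 2.9)])]
carrier [(0.67, [(565.9, -49.4, 150.4, 144.9, 85.0)])]
latch_knob [(0.61, [(604.8, -191.3, 116.4, 31.7, -16.5)])]
red [(604.1, -199.5, 119.4, 14.1, -12.3)]
blue [(547.2, -375.9, 171.5, 19.3, -1.8), (543.9, 138.0, 41.5, 41.5, 89.8), (552.0, -627.3, 60.9, 24.8, -2.9), (467.5, 381.3, 44.3, 41.1, 89.8), (463.1, 247.7, 43.8, 41.3, 0.7), (677.1, -639.0, 34.1, 13.9, -2.9)]
jar1 [([187.0, 234.5], array([463., 247.])), ([132.9, 256.4], array([406., 389.])), ([123.3, 294.5], array([307., 412.]))]
latch_hinge [([388.0, 179.8], array([ 610., -299.])), ([374.6, 265.2], array([ 378., -257.]))]
carrier_handle [([300.1, 195.3], array([565., -51.]))]
```

View pics/dock.png

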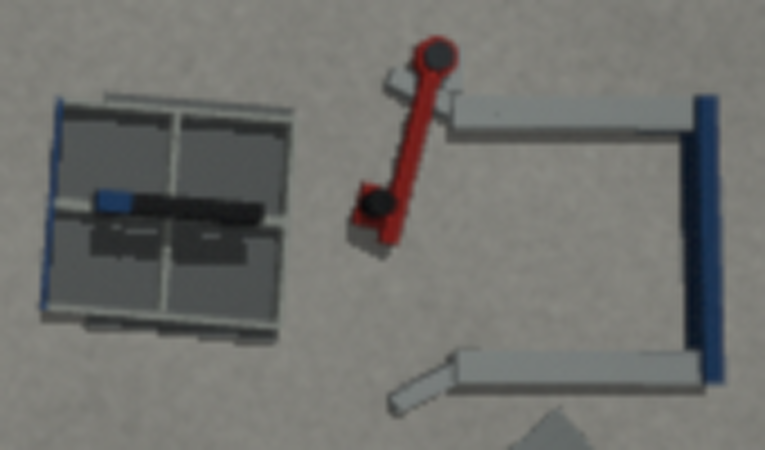

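The crop shows the carrier's blue wall and blue handle end on the left (nose towards +y), the hinge post at crop (438,54), the knob at (377,203) and the stop wall on the right. The two orange trays are the real ones. I'll head to the lone jar first.

```bash
R='{"x":1,"y":1,"rz":0.053,"z":0.1,"claw":0.7}'; python3 - <<'E'
from h import *
t=capture("top")
hg=at(t,(260+438/4.5,150+54/4.5),.037);kn=at(t,(260+377/4.5,150+203/4.5),.061)
a=at(t,(260+707/4.5,150+97/4.5),.03);b=at(t,(260+711/4.5,150+383/4.5),.03)
print(hg,kn,np.linalg.norm(hg-kn),a,b)
th=np.degrees(np.arctan2(*(a-b)[::-1]));print("wall dir",th)
for u in [(455,110),(695,112),(460,368),(703,370)]: print(at(t,(260+u[0]/4.5,150+u[1]/4.5),.022))
E
python3 -m pendant '[{"x":0.5,"y":0.5,"z":0.1,"rz":0.053,"claw":0.7},{"x":1,"y":1,"z":0.1,"rz":0.053,"claw":0.7},{"x":1,"y":1,"z":0.1,"rz":0.053,"claw":0.7},{"x":1,"y":1,"z":0.1,"rz":0.053,"claw":0.7},{"x":1,"y":1,"z":0.1,"rz":0.053,"claw":0.7},{"x":1,"y":1,"z":0.1,"rz":0.053,"claw":0.7},{"x":1,"y":1,"z":0.1,"rz":0.053,"claw":0.7},{"x":1,"y":1,"z":0.1,"rz":0.053,"claw":0.7}]'
python3 -m pendant '[{"y":0.25,"claw":0.7},{"y":0.5,"claw":0.7},{"y":0.75,"claw":0.7},{"y":1,"claw":0.7},{"y":1,"claw":0.7},{"y":1,"claw":0.7},{"y":1,"claw":0.7},{"y":1,"claw":0.7}]'
python3 -m pendant '[{"y":0.25,"claw":0.7},{"y":0.5,"claw":0.7},{"y":0.75,"claw":0.7},{"y":1,"claw":0.7},{"y":1,"claw":0.7},{"y":1,"claw":0.7},{"y":1,"claw":0.7},{"y":1,"claw":0.7}]'
```

```text
[ 0.66013707 -0.2157338 ] [ 0.56691805 -0.17106507] 0.10336867008794536 [ 0.633976   -0.38309906] [ 0.45831736 -0.37987569]
wall dir -1.051273930439409
[ 0.62733718 -0.22960483]
[ 0.6256517  -0.37881169]
[ 0.46755496 -0.2292143 ]
[ 0.46592818 -0.37866325]$[0]: bad value
$[0]: bad value
$[0]: bad value
```

```bash

python3 -m pendant '[{"x":0.5,"y":0.5,"z":0.1,"rx":0,"ry":0,"rz":0.053,"claw":0.7},{"x":1,"y":1,"z":0.1,"rx":0,"ry":0,"rz":0.053,"claw":0.7},{"x":1,"y":1,"z":0.1,"rx":0,"ry":0,"rz":0.053,"claw":0.7},{"x":1,"y":1,"z":0.1,"rx":0,"ry":0,"rz":0.053,"claw":0.7},{"x":1,"y":1,"z":0.1,"rx":0,"ry":0,"rz":0.053,"claw":0.7},{"x":1,"y":1,"z":0.1,"rx":0,"ry":0,"rz":0.053,"claw":0.7},{"x":1,"y":1,"z":0.1,"rx":0,"ry":0,"rz":0.053,"claw":0.7},{"x":1,"y":1,"z":0.1,"rx":0,"ry":0,"rz":0.053,"claw":0.7}]'
```

```text
time_s: 2.15
tcp_pos: [0.4159, -0.3525, 0.2475]
ee_rot: [[-0.907, -0.422, -0.0], [-0.422, 0.907, 0.0], [0.0, 0.0, -1.0]]
wrist_force: [-0.2, -0.4, -0.4]
gripper_width: 0.697
gripper_force: 0.0
```

```bash

python3 -m pendant '[{"x":0,"y":0.25,"z":0,"rx":0,"ry":0,"rz":0,"claw":0.7},{"x":0,"y":0.5,"z":0,"rx":0,"ry":0,"rz":0,"claw":0.7},{"x":0.1,"y":0.75,"z":0,"rx":0,"ry":0,"rz":0,"claw":0.7},{"x":0.1,"y":1,"z":0,"rx":0,"ry":0,"rz":0,"claw":0.7},{"x":0.1,"y":1,"z":0,"rx":0,"ry":0,"rz":0,"claw":0.7},{"x":0.1,"y":1,"z":0,"rx":0,"ry":0,"rz":0,"claw":0.7},{"x":0.1,"y":1,"z":0,"rx":0,"ry":0,"rz":0,"claw":0.7},{"x":0.1,"y":1,"z":0,"rx":0,"ry":0,"rz":0,"claw":0.7}]'
python3 -m pendant '[{"x":0,"y":0.25,"z":0,"rx":0,"ry":0,"rz":0,"claw":0.7},{"x":0,"y":0.5,"z":0,"rx":0,"ry":0,"rz":0,"claw":0.7},{"x":0,"y":0.75,"z":0,"rx":0,"ry":0,"rz":0,"claw":0.7},{"x":0,"y":1,"z":0,"rx":0,"ry":0,"rz":0,"claw":0.7},{"x":0,"y":1,"z":0,"rx":0,"ry":0,"rz":0,"claw":0.7},{"x":0,"y":1,"z":0,"rx":0,"ry":0,"rz":0,"claw":0.7},{"x":0,"y":1,"z":0,"rx":0,"ry":0,"rz":0,"claw":0.7},{"x":0,"y":1,"z":0,"rx":0,"ry":0,"rz":0,"claw":0.7}]'
python3 - <<'E'
from h import *
w=capture("wrist");save(w,"w1.png",scale=1.5)
for d in search_frame(w,"jar1"): print(d["centre"],d["conf"],at(w,d["centre"],.06))
print(np.linalg.inv(w["world_to_cam"])[:3,3])
E
```

```text
time_s: 3.15
tcp_pos: [0.4408, -0.1039, 0.2474]
ee_rot: [[-0.908, -0.419, -0.0], [-0.419, 0.908, -0.0], [0.0, 0.0, -1.0]]
wrist_force: [0.4, 0.1, 0.5]
gripper_width: 0.7
gripper_force: 0.0
time_s: 4.15
tcp_pos: [0.4411, 0.1462, 0.2477]
ee_rot: [[-0.908, -0.42, 0.0], [-0.42, 0.908, 0.0], [-0.0, 0.0, -1.0]]
wrist_force: [0.1, 0.5, 0.3]
gripper_width: 0.702
gripper_force: 0.0
[500.1, 143.2] 0.74 [0.30319445 0.37362342]
[319.6, 212.3] 0.68 [0.45361621 0.23393178]
[450.2, 209.2] 0.54 [0.38840502 0.36610776]
[0.38168289 0.11847189 0.40917864]
```

View pics/w1.png

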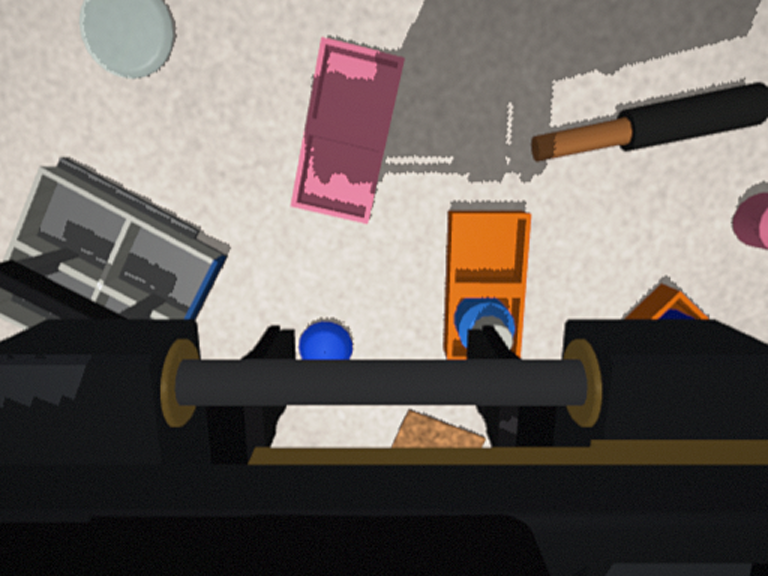

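The wrist view shows the lone jar's cap at (494,328), with its tray squared to the tool.

```bash

python3 - <<'E'
from h import *
w=capture("wrist")
print(at(w,(494/1.5,328/1.5),.066))
E
python3 -m pendant '[{"x":0.05,"y":0.2,"z":0,"rx":0,"ry":0,"rz":0,"claw":0.7},{"x":0.092,"y":0.41,"z":-0.1,"rx":0,"ry":0,"rz":0,"claw":0.7},{"x":0.092,"y":0.41,"z":-0.3,"rx":0,"ry":0,"rz":0,"claw":0.7},{"x":0.092,"y":0.41,"z":-0.47,"rx":0,"ry":0,"rz":0,"claw":0.7},{"x":0.092,"y":0.41,"z":-0.47,"rx":0,"ry":0,"rz":0,"claw":0.7},{"x":0.092,"y":0.41,"z":-0.47,"rx":0,"ry":0,"rz":0,"claw":0.7},{"x":0.092,"y":0.41,"z":-0.47,"rx":0,"ry":0,"rz":0,"claw":0.7},{"x":0.092,"y":0.41,"z":-0.47,"rx":0,"ry":0,"rz":0,"claw":0.7}]'
python3 - <<'E'
from h import *
t=capture("top");w=capture("wrist");s=capture("side")
a=s["color"][200:330,150:320];b=w["color"][100:300,100:420]
a=cv2.resize(a,(400,306));b=cv2.resize(b,(400,250))
print(pix(w,(.464,.249,.066)),pix(s,(.464,.249,.066)))
cv2.imwrite("pics/p1.png",np.vstack([a,b])[...,::-1])
E
```

```text
[0.4543732  0.24572407]
time_s: 5.3
tcp_pos: [0.4647, 0.2504, 0.1317]
ee_rot: [[-0.907, -0.422, 0.002], [-0.422, 0.907, 0.002], [-0.003, 0.001, -1.0]]
wrist_force: [0.8, -0.4, -0.3]
gripper_width: 0.702
gripper_force: 0.0
[252.57558347 199.97495059] [231.10924268 237.99860621]
```

View pics/p1.png

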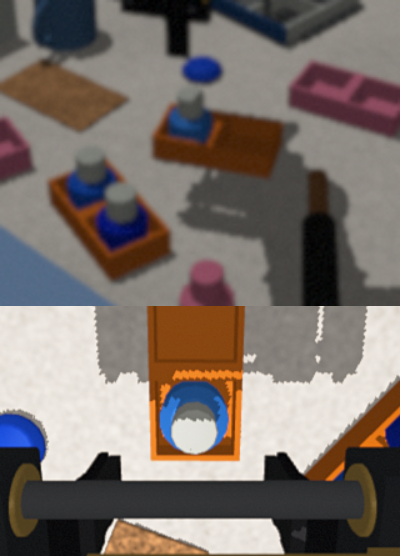

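Side and wrist views: the cap is centred between the fingers to within about 2 mm.

```bash

python3 -m pendant '[{"x":0,"y":0,"z":-0.1,"rx":0,"ry":0,"rz":0,"claw":0.7},{"x":0,"y":0,"z":-0.2,"rx":0,"ry":0,"rz":0,"claw":0.7},{"x":0,"y":0,"z":-0.29,"rx":0,"ry":0,"rz":0,"claw":0.7},{"x":0,"y":0,"z":-0.33,"rx":0,"ry":0,"rz":0,"claw":0.7},{"x":0,"y":0,"z":-0.336,"rx":0,"ry":0,"rz":0,"claw":0.2},{"x":0,"y":0,"z":-0.336,"rx":0,"ry":0,"rz":0,"claw":0.1},{"x":0,"y":0,"z":-0.336,"rx":0,"ry":0,"rz":0,"claw":0.1},{"x":0,"y":0,"z":-0.336,"rx":0,"ry":0,"rz":0,"claw":0.1}]'
python3 -m pendant '[{"x":0,"y":0,"z":0,"rx":0,"ry":0,"rz":0,"claw":0.1},{"x":0,"y":0,"z":0.05,"rx":0,"ry":0,"rz":0,"claw":0.1},{"x":0,"y":0,"z":0.15,"rx":0,"ry":0,"rz":0,"claw":0.1},{"x":0,"y":0,"z":0.3,"rx":0,"ry":0,"rz":0,"claw":0.1},{"x":0,"y":0,"z":0.5,"rx":0,"ry":0,"rz":0,"claw":0.1},{"x":0,"y":0,"z":0.6,"rx":0,"ry":0,"rz":0,"claw":0.1},{"x":0,"y":0,"z":0.6,"rx":0,"ry":0,"rz":0,"claw":0.1},{"x":0,"y":0,"z":0.6,"rx":0,"ry":0,"rz":0,"claw":0.1}]'
```

```text
time_s: 6.45
tcp_pos: [0.4643, 0.2503, 0.0467]
ee_rot: [[-0.907, -0.422, 0.001], [-0.422, 0.907, 0.001], [-0.001, 0.0, -1.0]]
wrist_force: [-0.2, 1.0, 0.7]
gripper_width: 0.333
gripper_force: 0.4
time_s: 7.45
tcp_pos: [0.4632, 0.2494, 0.1952]
ee_rot: [[-0.907, -0.421, -0.002], [-0.421, 0.907, -0.001], [0.002, -0.0, -1.0]]
wrist_force: [-1.5, 0.4, -1.5]
gripper_width: 0.313
gripper_force: 30.0
```

```bash

python3 -m pendant '[{"x":0.04,"y":-0.1,"z":0,"rx":0,"ry":0,"rz":-0.03,"claw":0.1},{"x":0.1,"y":-0.3,"z":0,"rx":0,"ry":0,"rz":-0.08,"claw":0.1},{"x":0.18,"y":-0.5,"z":0,"rx":0,"ry":0,"rz":-0.13,"claw":0.1},{"x":0.25,"y":-0.7,"z":0,"rx":0,"ry":0,"rz":-0.162,"claw":0.1},{"x":0.278,"y":-0.8,"z":0,"rx":0,"ry":0,"rz":-0.162,"claw":0.1},{"x":0.278,"y":-0.8,"z":0,"rx":0,"ry":0,"rz":-0.162,"claw":0.1},{"x":0.278,"y":-0.8,"z":0,"rx":0,"ry":0,"rz":-0.162,"claw":0.1},{"x":0.278,"y":-0.8,"z":0,"rx":0,"ry":0,"rz":-0.162,"claw":0.1}]'
cat >> h.py <<'E'
def car(c,yaw,pts):
    a=np.radians(yaw);e=np.array([np.cos(a),np.sin(a)]);n=np.array([-e[1],e[0]])
    return [np.r_[np.array(c)+p[0]*e+p[1]*n,p[2]] for p in np.array(pts)]
RIM=[(.075,.066,.028),(.075,-.066,.028),(-.075,-.066,.028),(-.075,.066,.028)]
BAR=[(.05,.006,.086),(.05,-.006,.086),(-.05,-.006,.086),(-.05,.006,.086)]
def overlay(p,c,yaw,extra=[]):
    im=p["color"].copy();q=p.copy()
    for P in [RIM,BAR]+extra:
        cv2.polylines(im,[np.array([np.round(pix(p,X)*8) for X in car(c,yaw,P)]).astype(np.int32)],True,(0,255,0),1,shift=3)
    q["color"]=im;return q
E
python3 - <<'E'
from h import *
w=capture("wrist");t=capture("top")
print([(d["conf"],rect(t,d["region"],.028)) for d in regions_of(t,"carrier")[:1]])
o1=overlay(w,(.564,-.051),85.8)["color"];o2=overlay(t,(.564,-.051),85.8)["color"][150:250,250:420]
o2=cv2.resize(o2,(512,301))
cv2.imwrite("pics/ov1.png",np.vstack([o1[:290],o2])[...,::-1])
E
```

```text
time_s: 8.45
tcp_pos: [0.5331, 0.0508, 0.1956]
ee_rot: [[-0.997, 0.072, -0.001], [0.072, 0.997, -0.0], [0.001, -0.0, -1.0]]
wrist_force: [-0.2, -0.2, -1.1]
gripper_width: 0.315
gripper_force: 30.0
[(0.67, [(361.3, -236.3, 184.2, 63.8, -49.5)])]
```

View pics/ov1.png

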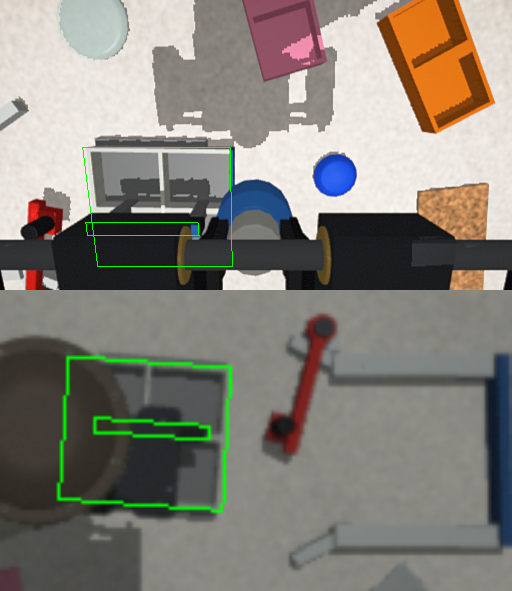

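Overlay: the estimated carrier pose matches in both views (rim corners at (87,148) and (233,150) in the wrist half). I'll insert the jar in the near nose pocket.

```bash

python3 -m pendant '[{"x":0,"y":-0.12,"z":0,"rx":0,"ry":0,"rz":0,"claw":0.1},{"x":0,"y":-0.254,"z":-0.05,"rx":0,"ry":0,"rz":0,"claw":0.1},{"x":0,"y":-0.254,"z":-0.2,"rx":0,"ry":0,"rz":0,"claw":0.1},{"x":0,"y":-0.254,"z":-0.3,"rx":0,"ry":0,"rz":0,"claw":0.1},{"x":0,"y":-0.254,"z":-0.4,"rx":0,"ry":0,"rz":0,"claw":0.1},{"x":0,"y":-0.254,"z":-0.48,"rx":0,"ry":0,"rz":0,"claw":0.1},{"x":0,"y":-0.254,"z":-0.54,"rx":0,"ry":0,"rz":0,"claw":0.1},{"x":0,"y":-0.254,"z":-0.58,"rx":0,"ry":0,"rz":0,"claw":0.1}]'
python3 -m pendant '[{"x":0,"y":0,"z":0,"rx":0,"ry":0,"rz":0,"claw":0.1},{"x":0,"y":0,"z":0,"rx":0,"ry":0,"rz":0,"claw":0.55},{"x":0,"y":0,"z":0,"rx":0,"ry":0,"rz":0,"claw":0.55},{"x":0,"y":0,"z":0.0,"rx":0,"ry":0,"rz":0,"claw":0.55},{"x":0,"y":0,"z":0.1,"rx":0,"ry":0,"rz":0,"claw":0.55},{"x":0,"y":0,"z":0.3,"rx":0,"ry":0,"rz":0,"claw":0.6},{"x":0,"y":0.2,"z":0.5,"rx":0,"ry":0,"rz":0,"claw":0.7},{"x":0,"y":0.4,"z":0.55,"rx":0,"ry":0,"rz":0,"claw":0.7}]'
python3 - <<'E'
from h import *
w=capture("wrist");t=capture("top")
m=cv2.morphologyEx(orange(t).astype(np.uint8),cv2.MORPH_CLOSE,np.ones((5,5)))
print("orange",rect(t,m,0.028,4,200))
save(overlay(w,(.564,-.051),85.8),"w3.png")
E
```

```text
time_s: 9.6
tcp_pos: [0.5336, -0.0133, 0.0505]
ee_rot: [[-0.997, 0.073, -0.0], [0.073, 0.997, -0.0], [0.0, -0.0, -1.0]]
wrist_force: [0.1, -0.1, -1.2]
gripper_width: 0.311
gripper_force: 30.0
time_s: 10.6
tcp_pos: [0.5348, 0.0872, 0.1922]
ee_rot: [[-0.997, 0.076, 0.006], [0.076, 0.997, 0.002], [-0.006, 0.003, -1.0]]
wrist_force: [0.7, -0.0, -0.6]
gripper_width: 0.684
gripper_force: 0.0
orange [(401.8, 220.5, 58.9, 45.6, -65.1)]
```

View pics/w3.png

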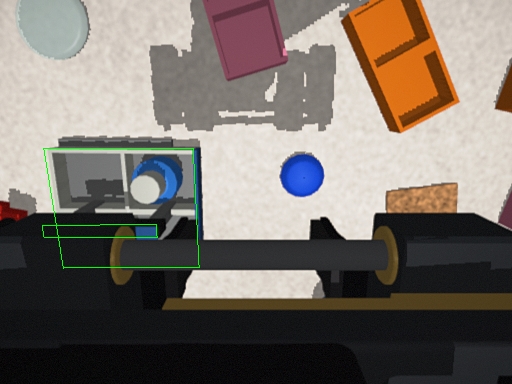

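The jar stands in its pocket at (150,185), and the carrier is about 4 mm further +y than I estimated. Next are the two-jar tray's jars.

```bash

python3 -m pendant '[{"x":-0.05,"y":0.2,"z":0.1,"rx":0,"ry":0,"rz":-0.03,"claw":0.7},{"x":-0.1,"y":0.45,"z":0.1,"rx":0,"ry":0,"rz":-0.064,"claw":0.7},{"x":-0.2,"y":0.7,"z":0.05,"rx":0,"ry":0,"rz":-0.064,"claw":0.7},{"x":-0.257,"y":0.95,"z":0,"rx":0,"ry":0,"rz":-0.064,"claw":0.7},{"x":-0.257,"y":1,"z":0,"rx":0,"ry":0,"rz":-0.064,"claw":0.7},{"x":-0.257,"y":1,"z":0,"rx":0,"ry":0,"rz":-0.064,"claw":0.7},{"x":-0.257,"y":1,"z":0,"rx":0,"ry":0,"rz":-0.064,"claw":0.7},{"x":-0.257,"y":1,"z":0,"rx":0,"ry":0,"rz":-0.064,"claw":0.7}]'
python3 - <<'E'
from h import *
print(sense()["tcp_pos"])
w=capture("wrist")
m=cv2.morphologyEx(orange(w).astype(np.uint8),cv2.MORPH_CLOSE,np.ones((7,7)))
print(rect(w,m,.028,4,200))
im=w["color"].copy();q=dict(w);
for X in [(.4694,.382,.066),(.4078,.3996,.066)]:
    P=[np.round(pix(w,np.array(X)+.014*np.r_[np.cos(a),np.sin(a),0])*8) for a in np.linspace(0,6.28,25)]
    cv2.polylines(im,[np.array(P).astype(np.int32)],True,(0,255,0),1,shift=3)
q["color"]=im;save(q,"w4.png",scale=1.2)
E
```

```text
time_s: 11.7
tcp_pos: [0.4698, 0.3351, 0.1889]
ee_rot: [[-0.962, 0.273, 0.0], [0.273, 0.962, 0.0], [-0.0, 0.0, -1.0]]
wrist_force: [0.1, -0.2, 0.4]
gripper_width: 0.697
gripper_force: 0.0
[0.46977143 0.33513038 0.18892527]
[(434.2, 242.1, 122.8, 67.0, 24.7), (438.2, 393.7, 121.6, 61.9, -16.0)]
```

View pics/w4.png

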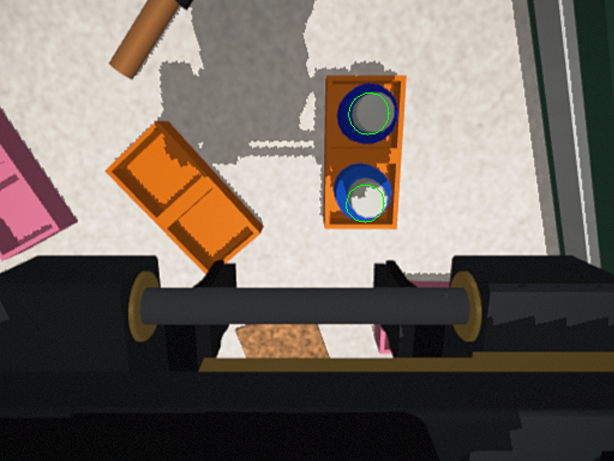

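The trays match, and the two caps sit about 3 mm to +y of my circles, at (372,113) and (369,203). I'll check the clearance to the big box on the left before descending.

```bash

python3 - <<'E'
from h import *
w=capture("wrist");t=capture("top");s=capture("side")
for u in [(525,50),(560,180),(590,240)]:
  print([np.round(at(w,np.array(u)/1.2,z),3).tolist() for z in (0,.1,.2)])
for u in [(98,300),(128,300),(98,400),(120,480)]:
  print([np.round(at(t,np.array(u)/1.5,z),3).tolist() for z in (0,.1,.2)])
for u in [(95,355),(322,520),(325,570)]:
  print([np.round(at(s,np.array(u)/1.5,z),3).tolist() for z in (0,.1,.2)])
E
```

```text
[[0.394, 0.548], [0.398, 0.493], [0.401, 0.437]]
[[0.511, 0.564], [0.482, 0.504], [0.452, 0.444]]
[[0.576, 0.584], [0.527, 0.518], [0.479, 0.452]]
[[0.559, 0.609], [0.554, 0.555], [0.548, 0.5]]
[[0.559, 0.552], [0.554, 0.503], [0.548, 0.454]]
[[0.371, 0.602], [0.384, 0.549], [0.397, 0.495]]
[[0.224, 0.556], [0.251, 0.507], [0.278, 0.458]]
[[0.874, 0.463], [0.719, 0.527], [0.565, 0.591]]
[[0.309, 0.47], [0.245, 0.533], [0.181, 0.595]]
[[0.255, 0.52], [0.2, 0.575], [0.145, 0.63]]
```

The box edge is at y≈0.53, so it's clear. Grasp the second jar.

```bash

python3 -m pendant '[{"x":0,"y":0.1,"z":0,"rx":0,"ry":0,"rz":0,"claw":0.7},{"x":0,"y":0.2,"z":-0.15,"rx":0,"ry":0,"rz":0,"claw":0.7},{"x":0,"y":0.2,"z":-0.35,"rx":0,"ry":0,"rz":0,"claw":0.7},{"x":0,"y":0.2,"z":-0.5,"rx":0,"ry":0,"rz":0,"claw":0.7},{"x":0,"y":0.2,"z":-0.568,"rx":0,"ry":0,"rz":0,"claw":0.7},{"x":0,"y":0.2,"z":-0.568,"rx":0,"ry":0,"rz":0,"claw":0.1},{"x":0,"y":0.2,"z":-0.568,"rx":0,"ry":0,"rz":0,"claw":0.1},{"x":0,"y":0.2,"z":-0.568,"rx":0,"ry":0,"rz":0,"claw":0.1}]'
python3 -m pendant '[{"x":0,"y":0,"z":0,"rx":0,"ry":0,"rz":0,"claw":0.1},{"x":0,"y":0,"z":0.05,"rx":0,"ry":0,"rz":0,"claw":0.1},{"x":0,"y":0,"z":0.15,"rx":0,"ry":0,"rz":0,"claw":0.1},{"x":0,"y":0,"z":0.3,"rx":0,"ry":0,"rz":0,"claw":0.1},{"x":0,"y":-0.1,"z":0.5,"rx":0,"ry":0,"rz":0,"claw":0.1},{"x":0.05,"y":-0.3,"z":0.6,"rx":0,"ry":0,"rz":0.02,"claw":0.1},{"x":0.1,"y":-0.5,"z":0.6,"rx":0,"ry":0,"rz":0.064,"claw":0.1},{"x":0.15,"y":-0.7,"z":0.6,"rx":0,"ry":0,"rz":0.064,"claw":0.1}]'
```

```text
time_s: 12.9
tcp_pos: [0.47, 0.3874, 0.0484]
ee_rot: [[-0.963, 0.271, 0.002], [0.271, 0.963, 0.003], [-0.001, 0.003, -1.0]]
wrist_force: [0.4, 1.2, -0.3]
gripper_width: 0.444
gripper_force: 0.0
time_s: 13.9
tcp_pos: [0.5069, 0.2101, 0.1981]
ee_rot: [[-0.997, 0.072, 0.002], [0.072, 0.997, 0.002], [-0.002, 0.002, -1.0]]
wrist_force: [1.4, 0.9, -1.2]
gripper_width: 0.312
gripper_force: 30.0
```

```bash

python3 -m pendant '[{"x":0.1,"y":-0.2,"z":0,"rx":0,"ry":0,"rz":0,"claw":0.1},{"x":0.2,"y":-0.42,"z":0,"rx":0,"ry":0,"rz":0,"claw":0.1},{"x":0.3,"y":-0.65,"z":0,"rx":0,"ry":0,"rz":0,"claw":0.1},{"x":0.372,"y":-0.82,"z":0,"rx":0,"ry":0,"rz":0,"claw":0.1},{"x":0.372,"y":-0.894,"z":0,"rx":0,"ry":0,"rz":0,"claw":0.1},{"x":0.372,"y":-0.894,"z":-0.1,"rx":0,"ry":0,"rz":0,"claw":0.1},{"x":0.372,"y":-0.894,"z":-0.2,"rx":0,"ry":0,"rz":0,"claw":0.1},{"x":0.372,"y":-0.894,"z":-0.3,"rx":0,"ry":0,"rz":0,"claw":0.1}]'
python3 - <<'E'
from h import *
w=capture("wrist")
save(overlay(w,(.564,-.047),85.8),"w5.png")
E
```

```text
time_s: 14.9
tcp_pos: [0.5994, -0.0116, 0.1216]
ee_rot: [[-0.997, 0.073, 0.001], [0.073, 0.997, 0.0], [-0.001, 0.0, -1.0]]
wrist_force: [-0.7, 0.1, -1.7]
gripper_width: 0.312
gripper_force: 30.0
```

View pics/w5.png

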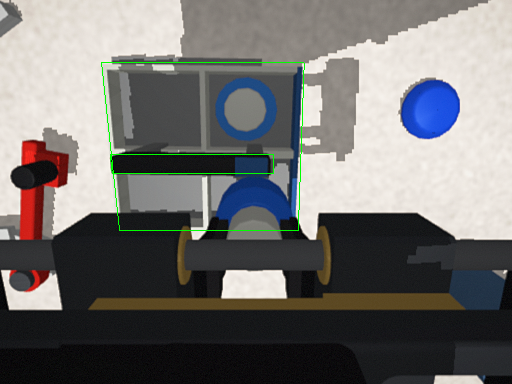

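The jar is over the far nose pocket and the overlay lies on the rim and bar (carrier maybe 2 mm nearer). Insert it.

```bash

python3 -m pendant '[{"x":-0.008,"y":-0.006,"z":-0.08,"rx":0,"ry":0,"rz":0,"claw":0.1},{"x":-0.008,"y":-0.006,"z":-0.16,"rx":0,"ry":0,"rz":0,"claw":0.1},{"x":-0.008,"y":-0.006,"z":-0.24,"rx":0,"ry":0,"rz":0,"claw":0.1},{"x":-0.008,"y":-0.006,"z":-0.288,"rx":0,"ry":0,"rz":0,"claw":0.1},{"x":-0.008,"y":-0.006,"z":-0.288,"rx":0,"ry":0,"rz":0,"claw":0.1},{"x":-0.008,"y":-0.006,"z":-0.288,"rx":0,"ry":0,"rz":0,"claw":0.5},{"x":-0.008,"y":-0.006,"z":-0.288,"rx":0,"ry":0,"rz":0,"claw":0.5},{"x":-0.008,"y":-0.006,"z":-0.28,"rx":0,"ry":0,"rz":0,"claw":0.5}]'
python3 -m pendant '[{"x":0,"y":0,"z":0.1,"rx":0,"ry":0,"rz":0,"claw":0.5},{"x":0,"y":0,"z":0.3,"rx":0,"ry":0,"rz":0,"claw":0.6},{"x":-0.1,"y":0.2,"z":0.55,"rx":0,"ry":0,"rz":0,"claw":0.7},{"x":-0.2,"y":0.4,"z":0.55,"rx":0,"ry":0,"rz":0,"claw":0.7},{"x":-0.3,"y":0.6,"z":0.55,"rx":0,"ry":0,"rz":-0.03,"claw":0.7},{"x":-0.4,"y":0.8,"z":0.55,"rx":0,"ry":0,"rz":-0.064,"claw":0.7},{"x":-0.5,"y":1,"z":0.55,"rx":0,"ry":0,"rz":-0.064,"claw":0.7},{"x":-0.5,"y":1,"z":0.55,"rx":0,"ry":0,"rz":-0.064,"claw":0.7}]'
python3 -m pendant '[{"x":-0.1,"y":0.1,"z":0,"rx":0,"ry":0,"rz":0,"claw":0.7},{"x":-0.18,"y":0.2,"z":0,"rx":0,"ry":0,"rz":0,"claw":0.7},{"x":-0.22,"y":0.4,"z":0,"rx":0,"ry":0,"rz":0,"claw":0.7},{"x":-0.24,"y":0.6,"z":0,"rx":0,"ry":0,"rz":0,"claw":0.7},{"x":-0.24,"y":0.6,"z":0,"rx":0,"ry":0,"rz":0,"claw":0.7},{"x":-0.24,"y":0.6,"z":0,"rx":0,"ry":0,"rz":0,"claw":0.7},{"x":-0.24,"y":0.6,"z":0,"rx":0,"ry":0,"rz":0,"claw":0.7},{"x":-0.24,"y":0.6,"z":0,"rx":0,"ry":0,"rz":0,"claw":0.7}]'
python3 - <<'E'
from h import *
w=capture("wrist")
print([(np.round(d["centre"]).tolist(),round(d["conf"],2),np.round(at(w,d["centre"],.05),3).tolist()) for d in search_frame(w,"jar1")])
m=cv2.morphologyEx(orange(w).astype(np.uint8),cv2.MORPH_CLOSE,np.ones((7,7)))
print(rect(w,m,.028,4,200))
E
```

```text
time_s: 15.95
tcp_pos: [0.5979, -0.0135, 0.0521]
ee_rot: [[-0.997, 0.074, 0.001], [0.074, 0.997, 0.0], [-0.001, 0.0, -1.0]]
wrist_force: [-0.4, 0.1, -0.7]
gripper_width: 0.48
gripper_force: 0.0
time_s: 16.95
tcp_pos: [0.4714, 0.2394, 0.1898]
ee_rot: [[-0.964, 0.266, 0.001], [0.266, 0.964, 0.001], [-0.001, 0.001, -1.0]]
wrist_force: [-0.2, 0.2, 0.2]
gripper_width: 0.698
gripper_force: 0.0
time_s: 17.95
tcp_pos: [0.4131, 0.3854, 0.1893]
ee_rot: [[-0.962, 0.273, 0.0], [0.273, 0.962, 0.0], [-0.0, 0.0, -1.0]]
wrist_force: [0.4, -0.1, 0.8]
gripper_width: 0.699
gripper_force: 0.0
[([257.0, 35.0], 0.75, [0.292, 0.423]), ([273.0, 165.0], 0.68, [0.404, 0.407])]
[(431.3, 396.2, 110.3, 60.9, -16.1), (418.4, 238.0, 90.6, 72.5, 24.8)]
```

```bash

python3 -m pendant '[{"x":-0.02,"y":0.07,"z":-0.05,"rx":0,"ry":0,"rz":0,"claw":0.7},{"x":-0.02,"y":0.07,"z":-0.2,"rx":0,"ry":0,"rz":0,"claw":0.7},{"x":-0.02,"y":0.07,"z":-0.4,"rx":0,"ry":0,"rz":0,"claw":0.7},{"x":-0.02,"y":0.07,"z":-0.53,"rx":0,"ry":0,"rz":0,"claw":0.7},{"x":-0.02,"y":0.07,"z":-0.57,"rx":0,"ry":0,"rz":0,"claw":0.7},{"x":-0.02,"y":0.07,"z":-0.57,"rx":0,"ry":0,"rz":0,"claw":0.1},{"x":-0.02,"y":0.07,"z":-0.57,"rx":0,"ry":0,"rz":0,"claw":0.1},{"x":-0.02,"y":0.07,"z":-0.57,"rx":0,"ry":0,"rz":0,"claw":0.1}]'
python3 -m pendant '[{"x":0,"y":0,"z":0,"rx":0,"ry":0,"rz":0,"claw":0.1},{"x":0,"y":0,"z":0.05,"rx":0,"ry":0,"rz":0,"claw":0.1},{"x":0,"y":0,"z":0.15,"rx":0,"ry":0,"rz":0,"claw":0.1},{"x":0,"y":0,"z":0.3,"rx":0,"ry":0,"rz":0,"claw":0.1},{"x":0,"y":-0.1,"z":0.5,"rx":0,"ry":0,"rz":0,"claw":0.1},{"x":0.1,"y":-0.3,"z":0.6,"rx":0,"ry":0,"rz":0.02,"claw":0.1},{"x":0.2,"y":-0.5,"z":0.6,"rx":0,"ry":0,"rz":0.064,"claw":0.1},{"x":0.3,"y":-0.7,"z":0.6,"rx":0,"ry":0,"rz":0.064,"claw":0.1}]'
python3 -m pendant '[{"x":0.06,"y":-0.2,"z":0,"rx":0,"ry":0,"rz":0,"claw":0.1},{"x":0.1,"y":-0.4,"z":0,"rx":0,"ry":0,"rz":0,"claw":0.1},{"x":0.15,"y":-0.6,"z":0,"rx":0,"ry":0,"rz":0,"claw":0.1},{"x":0.17,"y":-0.8,"z":0,"rx":0,"ry":0,"rz":0,"claw":0.1},{"x":0.17,"y":-1,"z":0,"rx":0,"ry":0,"rz":0,"claw":0.1},{"x":0.17,"y":-1,"z":0,"rx":0,"ry":0,"rz":0,"claw":0.1},{"x":0.17,"y":-1,"z":0,"rx":0,"ry":0,"rz":0,"claw":0.1},{"x":0.17,"y":-1,"z":0,"rx":0,"ry":0,"rz":0,"claw":0.1}]'
python3 - <<'E'
from h import *
w=capture("wrist")
save(overlay(w,(.562,-.047),85.8),"w6.png")
E
```

```text
time_s: 19.05
tcp_pos: [0.4082, 0.4048, 0.048]
ee_rot: [[-0.963, 0.271, 0.002], [0.271, 0.963, 0.003], [-0.001, 0.003, -1.0]]
wrist_force: [-0.1, -0.6, 0.2]
gripper_width: 0.442
gripper_force: 0.0
time_s: 20.05
tcp_pos: [0.4832, 0.2276, 0.1982]
ee_rot: [[-0.997, 0.072, 0.002], [0.072, 0.997, 0.002], [-0.002, 0.002, -1.0]]
wrist_force: [0.3, -0.2, -1.5]
gripper_width: 0.315
gripper_force: 30.0
time_s: 21.05
tcp_pos: [0.5253, -0.0201, 0.1969]
ee_rot: [[-0.997, 0.072, 0.001], [0.072, 0.997, 0.0], [-0.001, 0.0, -1.0]]
wrist_force: [0.2, 0.1, -1.9]
gripper_width: 0.309
gripper_force: 30.0
```

View pics/w6.png

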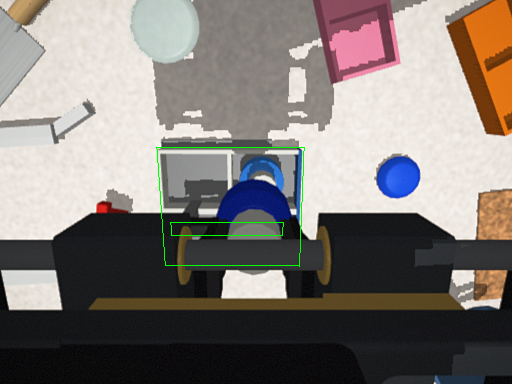

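The carrier is unmoved and the overlay still fits. Insert the third jar into the near tail pocket.

```bash

python3 -m pendant '[{"x":0,"y":-0.12,"z":0,"rx":0,"ry":0,"rz":0,"claw":0.1},{"x":0,"y":-0.24,"z":-0.05,"rx":0,"ry":0,"rz":0,"claw":0.1},{"x":0,"y":-0.24,"z":-0.2,"rx":0,"ry":0,"rz":0,"claw":0.1},{"x":0,"y":-0.24,"z":-0.32,"rx":0,"ry":0,"rz":0,"claw":0.1},{"x":0,"y":-0.24,"z":-0.42,"rx":0,"ry":0,"rz":0,"claw":0.1},{"x":0,"y":-0.24,"z":-0.5,"rx":0,"ry":0,"rz":0,"claw":0.1},{"x":0,"y":-0.24,"z":-0.56,"rx":0,"ry":0,"rz":0,"claw":0.1},{"x":0,"y":-0.24,"z":-0.584,"rx":0,"ry":0,"rz":0,"claw":0.1}]'
python3 -m pendant '[{"x":0,"y":0,"z":0,"rx":0,"ry":0,"rz":0,"claw":0.1},{"x":0,"y":0,"z":0,"rx":0,"ry":0,"rz":0,"claw":0.5},{"x":0,"y":0,"z":0,"rx":0,"ry":0,"rz":0,"claw":0.5},{"x":0,"y":0,"z":0.0,"rx":0,"ry":0,"rz":0,"claw":0.5},{"x":0,"y":0,"z":0.1,"rx":0,"ry":0,"rz":0,"claw":0.5},{"x":0,"y":0,"z":0.3,"rx":0,"ry":0,"rz":0,"claw":0.5},{"x":0,"y":0,"z":0.5,"rx":0,"ry":0,"rz":0,"claw":0.5},{"x":0,"y":0,"z":0.55,"rx":0,"ry":0,"rz":0,"claw":0.5}]'
```

```text
time_s: 22.1
tcp_pos: [0.5251, -0.0805, 0.0498]
ee_rot: [[-0.997, 0.073, -0.001], [0.073, 0.997, -0.0], [0.001, -0.0, -1.0]]
wrist_force: [0.8, -0.4, -0.9]
gripper_width: 0.318
gripper_force: 30.0
time_s: 23.1
tcp_pos: [0.5272, -0.081, 0.1922]
ee_rot: [[-0.997, 0.073, 0.008], [0.073, 0.997, 0.0], [-0.008, 0.001, -1.0]]
wrist_force: [1.3, 0.8, -0.9]
gripper_width: 0.5
gripper_force: 0.0
```

```bash

python3 - <<'E'
from h import *
s=sense();print(s["joints"].round(1),s["tcp_pos"])
w=capture("wrist");save(overlay(w,(.562,-.047),85.8),"w7.png")
E
```

```text
[ 8.700e+00  1.440e+01 -1.540e+01  1.000e-01 -5.980e+01 -1.029e+02] [ 0.5271828  -0.08099899  0.19218194]
```

View pics/w7.png

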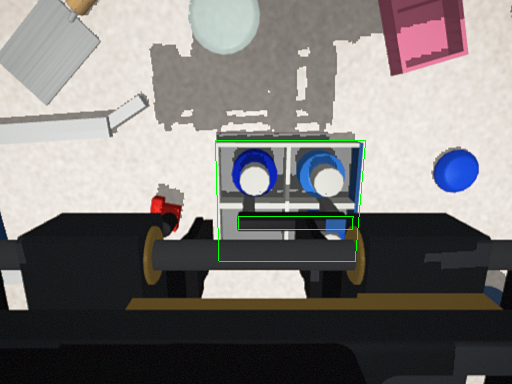

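All three jars seem well seated; caps at (256,180) and (327,180), plus the far one under the gripper. The pose fits. Now turn the tool and grasp the handle.

```bash

python3 -m pendant '[{"x":0.07,"y":0.06,"z":0,"rx":0,"ry":0,"rz":0.055,"claw":0.5},{"x":0.146,"y":0.13,"z":0,"rx":0,"ry":0,"rz":0.11,"claw":0.5},{"x":0.146,"y":0.13,"z":0,"rx":0,"ry":0,"rz":0.17,"claw":0.5},{"x":0.146,"y":0.13,"z":0,"rx":0,"ry":0,"rz":0.23,"claw":0.5},{"x":0.146,"y":0.13,"z":0,"rx":0,"ry":0,"rz":0.29,"claw":0.5},{"x":0.146,"y":0.13,"z":0,"rx":0,"ry":0,"rz":0.35,"claw":0.5},{"x":0.146,"y":0.13,"z":0,"rx":0,"ry":0,"rz":0.4,"claw":0.5},{"x":0.146,"y":0.13,"z":0,"rx":0,"ry":0,"rz":0.45,"claw":0.5}]'
python3 -m pendant '[{"x":0,"y":0,"z":0,"rx":0,"ry":0,"rz":0.05,"claw":0.5},{"x":0,"y":0,"z":-0.05,"rx":0,"ry":0,"rz":0.05,"claw":0.5},{"x":0,"y":0,"z":-0.15,"rx":0,"ry":0,"rz":0.05,"claw":0.5},{"x":0,"y":0,"z":-0.25,"rx":0,"ry":0,"rz":0.05,"claw":0.5},{"x":0,"y":0,"z":-0.35,"rx":0,"ry":0,"rz":0.05,"claw":0.5},{"x":0,"y":0,"z":-0.43,"rx":0,"ry":0,"rz":0.05,"claw":0.5},{"x":0,"y":0,"z":-0.5,"rx":0,"ry":0,"rz":0.05,"claw":0.5},{"x":0,"y":0,"z":-0.534,"rx":0,"ry":0,"rz":0.05,"claw":0.5}]'
python3 -m pendant '[{"x":0,"y":0,"z":0,"rx":0,"ry":0,"rz":0,"claw":0.5},{"x":0,"y":0,"z":0,"rx":0,"ry":0,"rz":0,"claw":0},{"x":0,"y":0,"z":0,"rx":0,"ry":0,"rz":0,"claw":0},{"x":0,"y":0,"z":0,"rx":0,"ry":0,"rz":0,"claw":0},{"x":0,"y":0,"z":0,"rx":0,"ry":0,"rz":0,"claw":0},{"x":0,"y":0,"z":0,"rx":0,"ry":0,"rz":0,"claw":0},{"x":0,"y":0,"z":0.02,"rx":0,"ry":0,"rz":0,"claw":0},{"x":0,"y":0,"z":0.04,"rx":0,"ry":0,"rz":0,"claw":0}]'
```

```text
time_s: 24.15
tcp_pos: [0.5608, -0.0486, 0.1862]
ee_rot: [[-0.224, -0.975, -0.003], [-0.975, 0.224, -0.0], [0.001, 0.003, -1.0]]
wrist_force: [0.1, -0.1, 1.2]
gripper_width: 0.503
gripper_force: 0.0
time_s: 25.15
tcp_pos: [0.5601, -0.0488, 0.052]
ee_rot: [[-0.076, -0.997, -0.004], [-0.997, 0.076, -0.0], [0.001, 0.004, -1.0]]
wrist_force: [0.1, 0.3, 0.3]
gripper_width: 0.503
gripper_force: 0.0
time_s: 26.15
tcp_pos: [0.56, -0.0487, 0.0635]
ee_rot: [[-0.074, -0.997, -0.004], [-0.997, 0.074, -0.0], [0.0, 0.004, -1.0]]
wrist_force: [0.2, -0.6, -6.5]
gripper_width: 0.135
gripper_force: 30.0
```

```bash

python3 -m pendant '[{"x":0,"y":0.02,"z":0.08,"rx":0,"ry":0,"rz":0.02,"claw":0},{"x":0,"y":0.06,"z":0.16,"rx":0,"ry":0,"rz":0.06,"claw":0},{"x":-0.01,"y":0.1,"z":0.24,"rx":0,"ry":0,"rz":0.11,"claw":0},{"x":-0.02,"y":0.15,"z":0.32,"rx":0,"ry":0,"rz":0.16,"claw":0},{"x":-0.03,"y":0.2,"z":0.32,"rx":0,"ry":0,"rz":0.22,"claw":0},{"x":-0.04,"y":0.2,"z":0.32,"rx":0,"ry":0,"rz":0.28,"claw":0},{"x":-0.05,"y":0.2,"z":0.32,"rx":0,"ry":0,"rz":0.34,"claw":0},{"x":-0.05,"y":0.2,"z":0.32,"rx":0,"ry":0,"rz":0.4,"claw":0}]'
python3 -m pendant '[{"x":0,"y":0,"z":0,"rx":0,"ry":0,"rz":0.05,"claw":0},{"x":0,"y":0,"z":0,"rx":0,"ry":0,"rz":0.1,"claw":0},{"x":0,"y":0,"z":0,"rx":0,"ry":0,"rz":0.15,"claw":0},{"x":0,"y":0,"z":0,"rx":0,"ry":0,"rz":0.2,"claw":0},{"x":0,"y":0,"z":0,"rx":0,"ry":0,"rz":0.25,"claw":0},{"x":0,"y":0,"z":0,"rx":0,"ry":0,"rz":0.3,"claw":0},{"x":0,"y":0,"z":0,"rx":0,"ry":0,"rz":0.35,"claw":0},{"x":0,"y":0,"z":0,"rx":0,"ry":0,"rz":0.4,"claw":0}]'
python3 -m pendant '[{"x":0,"y":0,"z":0,"rx":0,"ry":0,"rz":0.05,"claw":0},{"x":0,"y":0,"z":0,"rx":0,"ry":0,"rz":0.1,"claw":0},{"x":0,"y":0,"z":0,"rx":0,"ry":0,"rz":0.15,"claw":0},{"x":0,"y":0,"z":0,"rx":0,"ry":0,"rz":0.2,"claw":0},{"x":0,"y":0,"z":0,"rx":0,"ry":0,"rz":0.219,"claw":0},{"x":0,"y":0,"z":0,"rx":0,"ry":0,"rz":0.219,"claw":0},{"x":0,"y":0,"z":0,"rx":0,"ry":0,"rz":0.219,"claw":0},{"x":0,"y":0,"z":0,"rx":0,"ry":0,"rz":0.219,"claw":0}]'
python3 - <<'E'
from h import *
s=sense();print(s["joints"].round(1),s["tcp_pos"])
E
```

```text
time_s: 27.15
tcp_pos: [0.5478, 0.0014, 0.1438]
ee_rot: [[0.926, -0.376, -0.003], [-0.376, -0.926, 0.0], [-0.003, 0.001, -1.0]]
wrist_force: [0.1, 0.6, -5.6]
gripper_width: 0.138
gripper_force: 30.0
time_s: 28.15
tcp_pos: [0.548, 0.0014, 0.1437]
ee_rot: [[0.645, 0.764, -0.003], [0.764, -0.645, 0.0], [-0.002, -0.002, -1.0]]
wrist_force: [0.5, 0.6, -6.2]
gripper_width: 0.131
gripper_force: 30.0
time_s: 29.15
tcp_pos: [0.549, 0.0014, 0.1444]
ee_rot: [[0.018, 1.0, -0.001], [1.0, -0.018, -0.0], [-0.0, -0.001, -1.0]]
wrist_force: [0.4, 0.5, -5.7]
gripper_width: 0.137
gripper_force: 30.0
[ 17.1  18.8 -16.7  -0.  -54.6 161.9] [0.54899824 0.00144207 0.14439435]
```

```bash

python3 -m pendant '[{"x":0,"y":0,"z":-0.04,"rx":0,"ry":0,"rz":0,"claw":0},{"x":0,"y":0,"z":-0.1,"rx":0,"ry":0,"rz":0,"claw":0},{"x":0,"y":0,"z":-0.16,"rx":0,"ry":0,"rz":0,"claw":0},{"x":0,"y":0,"z":-0.22,"rx":0,"ry":0,"rz":0,"claw":0},{"x":0,"y":0,"z":-0.28,"rx":0,"ry":0,"rz":0,"claw":0},{"x":0,"y":0,"z":-0.32,"rx":0,"ry":0,"rz":0,"claw":0},{"x":0,"y":0,"z":-0.35,"rx":0,"ry":0,"rz":0,"claw":0},{"x":0,"y":0,"z":-0.364,"rx":0,"ry":0,"rz":0,"claw":0}]'
python3 -m pendant '[{"x":0,"y":0,"z":0,"rx":0,"ry":0,"rz":0,"claw":0},{"x":0,"y":0,"z":0,"rx":0,"ry":0,"rz":0,"claw":0.5},{"x":0,"y":0,"z":0,"rx":0,"ry":0,"rz":0,"claw":0.5},{"x":0,"y":0,"z":0.02,"rx":0,"ry":0,"rz":0,"claw":0.5},{"x":0,"y":0,"z":0.1,"rx":0,"ry":0,"rz":0,"claw":0.5},{"x":0,"y":0,"z":0.25,"rx":0,"ry":0,"rz":0,"claw":0.5},{"x":0,"y":0,"z":0.4,"rx":0,"ry":0,"rz":0,"claw":0.5},{"x":0,"y":0,"z":0.5,"rx":0,"ry":0,"rz":0,"claw":0.5}]'
```

```text
time_s: 30.15
tcp_pos: [0.5492, 0.0014, 0.055]
ee_rot: [[0.017, 1.0, -0.001], [1.0, -0.017, -0.001], [-0.001, -0.001, -1.0]]
wrist_force: [-10.0, 3.0, 18.4]
gripper_width: 0.134
gripper_force: 30.0
time_s: 31.15
tcp_pos: [0.5503, 0.0016, 0.1811]
ee_rot: [[0.018, 1.0, 0.004], [1.0, -0.018, 0.001], [0.001, 0.004, -1.0]]
wrist_force: [-0.2, -0.0, -0.5]
gripper_width: 0.499
gripper_force: 0.0
```

```bash

python3 -m pendant '[{"x":0,"y":-0.1,"z":0.02,"rx":0,"ry":0,"rz":-0.055,"claw":0.45},{"x":0.02,"y":-0.2,"z":0.02,"rx":0,"ry":0,"rz":-0.11,"claw":0.45},{"x":0.04,"y":-0.35,"z":0.02,"rx":0,"ry":0,"rz":-0.17,"claw":0.45},{"x":0.067,"y":-0.5,"z":0.02,"rx":0,"ry":0,"rz":-0.23,"claw":0.45},{"x":0.067,"y":-0.6,"z":0.02,"rx":0,"ry":0,"rz":-0.29,"claw":0.45},{"x":0.067,"y":-0.69,"z":0.02,"rx":0,"ry":0,"rz":-0.35,"claw":0.45},{"x":0.067,"y":-0.69,"z":0.02,"rx":0,"ry":0,"rz":-0.4,"claw":0.45},{"x":0.067,"y":-0.69,"z":0.02,"rx":0,"ry":0,"rz":-0.45,"claw":0.45}]'
python3 -m pendant '[{"x":0,"y":0,"z":0,"rx":0,"ry":0,"rz":-0.055,"claw":0.45},{"x":0,"y":0,"z":-0.1,"rx":0,"ry":0,"rz":-0.11,"claw":0.45},{"x":0,"y":0,"z":-0.2,"rx":0,"ry":0,"rz":-0.17,"claw":0.45},{"x":0,"y":0,"z":-0.3,"rx":0,"ry":0,"rz":-0.187,"claw":0.45},{"x":0,"y":0,"z":-0.4,"rx":0,"ry":0,"rz":-0.187,"claw":0.45},{"x":0,"y":0,"z":-0.42,"rx":0,"ry":0,"rz":-0.187,"claw":0.45},{"x":0,"y":0,"z":-0.42,"rx":0,"ry":0,"rz":-0.187,"claw":0.45},{"x":0,"y":0,"z":-0.42,"rx":0,"ry":0,"rz":-0.187,"claw":0.45}]'
python3 - <<'E'
from h import *
w=capture("wrist");s=capture("side");t=capture("top")
a=w["color"][:310];b=cv2.resize(s["color"][130:250,200:380],(450,290))
b=np.pad(b,((0,0),(0,62),(0,0)))
cv2.imwrite("pics/k1.png",np.vstack([a,b])[...,::-1])
E
```

```text
time_s: 32.15
tcp_pos: [0.5663, -0.1716, 0.1839]
ee_rot: [[0.991, 0.133, 0.001], [0.133, -0.991, -0.0], [0.001, 0.0, -1.0]]
wrist_force: [0.5, 0.9, 0.3]
gripper_width: 0.453
gripper_force: 0.0
time_s: 33.15
tcp_pos: [0.567, -0.1712, 0.0799]
ee_rot: [[0.901, -0.433, 0.003], [-0.433, -0.901, -0.0], [0.002, -0.001, -1.0]]
wrist_force: [0.0, 0.6, 0.3]
gripper_width: 0.449
gripper_force: 0.0
```

View pics/k1.png

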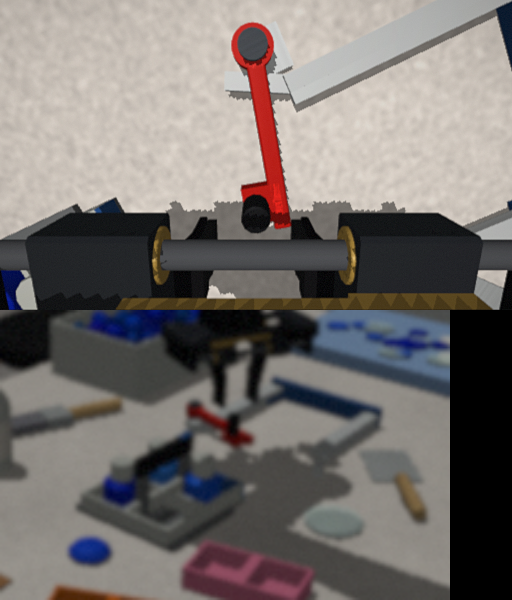

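The knob is centred between the fingers at (256,213), and the jars in the turned carrier look fine. Lower, cage the knob and swing it out.

```bash

python3 -m pendant '[{"x":0,"y":0,"z":-0.06,"rx":0,"ry":0,"rz":0,"claw":0.45},{"x":0,"y":0,"z":-0.12,"rx":0,"ry":0,"rz":0,"claw":0.45},{"x":0,"y":0,"z":-0.168,"rx":0,"ry":0,"rz":0,"claw":0.4},{"x":0,"y":0,"z":-0.168,"rx":0,"ry":0,"rz":0,"claw":0.27},{"x":0,"y":0,"z":-0.168,"rx":0,"ry":0,"rz":0,"claw":0.27},{"x":0,"y":0,"z":-0.168,"rx":0,"ry":0,"rz":0,"claw":0.27},{"x":0,"y":0,"z":-0.168,"rx":0,"ry":0,"rz":0,"claw":0.27},{"x":0,"y":0,"z":-0.168,"rx":0,"ry":0,"rz":0,"claw":0.27}]'
python3 -m pendant '[{"x":0.034,"y":0.058,"z":0,"rx":0,"ry":0,"rz":-0.052,"claw":0.27},{"x":0.074,"y":0.107,"z":0,"rx":0,"ry":0,"rz":-0.102,"claw":0.27},{"x":0.122,"y":0.15,"z":0,"rx":0,"ry":0,"rz":-0.152,"claw":0.27},{"x":0.176,"y":0.184,"z":0,"rx":0,"ry":0,"rz":-0.202,"claw":0.27},{"x":0.235,"y":0.209,"z":0,"rx":0,"ry":0,"rz":-0.252,"claw":0.27},{"x":0.297,"y":0.225,"z":0,"rx":0,"ry":0,"rz":-0.302,"claw":0.27},{"x":0.368,"y":0.232,"z":0,"rx":0,"ry":0,"rz":-0.358,"claw":0.27},{"x":0.439,"y":0.225,"z":0,"rx":0,"ry":0,"rz":-0.413,"claw":0.27}]'
python3 -m pendant '[{"x":0.018,"y":-0.004,"z":0,"rx":0,"ry":0,"rz":-0.014,"claw":0.27},{"x":0.035,"y":-0.008,"z":0,"rx":0,"ry":0,"rz":-0.028,"claw":0.27},{"x":0.035,"y":-0.008,"z":0,"rx":0,"ry":0,"rz":-0.028,"claw":0.27},{"x":0.02,"y":-0.006,"z":0,"rx":0,"ry":0,"rz":-0.028,"claw":0.45},{"x":0.02,"y":-0.006,"z":0,"rx":0,"ry":0,"rz":-0.028,"claw":0.45},{"x":0.02,"y":-0.006,"z":0.15,"rx":0,"ry":0,"rz":-0.028,"claw":0.45},{"x":0.02,"y":-0.006,"z":0.35,"rx":0,"ry":0,"rz":-0.028,"claw":0.45},{"x":0.02,"y":-0.006,"z":0.55,"rx":0,"ry":0,"rz":-0.028,"claw":0.45}]'
```

```text
time_s: 34.3
tcp_pos: [0.5661, -0.171, 0.0369]
ee_rot: [[0.901, -0.433, 0.001], [-0.433, -0.901, -0.0], [0.001, -0.0, -1.0]]
wrist_force: [0.4, -0.2, -0.5]
gripper_width: 0.269
gripper_force: 0.0
time_s: 35.3
tcp_pos: [0.6754, -0.1142, 0.0363]
ee_rot: [[-0.18, -0.984, -0.002], [-0.984, 0.18, 0.0], [-0.0, 0.002, -1.0]]
wrist_force: [-1.2, 0.7, -0.6]
gripper_width: 0.27
gripper_force: 0.7
time_s: 36.3
tcp_pos: [0.6804, -0.1163, 0.1756]
ee_rot: [[-0.26, -0.966, -0.0], [-0.966, 0.26, -0.0], [0.0, 0.0, -1.0]]
wrist_force: [0.9, 0.2, 0.4]
gripper_width: 0.451
gripper_force: 0.0
```

```bash

python3 -m pendant '[{"x":-0.06,"y":0.1,"z":0.06,"rx":0,"ry":0,"rz":0.02,"claw":0.5},{"x":-0.15,"y":0.25,"z":0.06,"rx":0,"ry":0,"rz":0.04,"claw":0.5},{"x":-0.25,"y":0.45,"z":0.06,"rx":0,"ry":0,"rz":0.079,"claw":0.5},{"x":-0.36,"y":0.65,"z":0.06,"rx":0,"ry":0,"rz":0.079,"claw":0.5},{"x":-0.48,"y":0.866,"z":0.06,"rx":0,"ry":0,"rz":0.079,"claw":0.5},{"x":-0.522,"y":0.866,"z":0.06,"rx":0,"ry":0,"rz":0.079,"claw":0.5},{"x":-0.522,"y":0.866,"z":0.06,"rx":0,"ry":0,"rz":0.079,"claw":0.5},{"x":-0.522,"y":0.866,"z":0.06,"rx":0,"ry":0,"rz":0.079,"claw":0.5}]'
python3 - <<'E'
from h import *
w=capture("wrist");t=capture("top")
for p in (w,t):
    h=hsv(p);red=((h[...,0]<6)|(h[...,0]>174))&(h[...,1]>170)&(h[...,2]>50)
    print("red",rect(p,red,.031,2))
    bl=(h[...,0]>100)&(h[...,0]<125)&(h[...,1]>110)
    print("blue",rect(p,bl,.028,9,60))
for d in regions_of(w,"carrier")[:2]: print(d["conf"],rect(w,d["region"],.028))
print([(np.round(d["centre"]).tolist(),round(d["conf"],2),np.round(at(w,d["centre"],.086),3).tolist()) for d in search_frame(w,"carrier_handle")])
print([(np.round(d["centre"]).tolist(),round(d["conf"],2),np.round(at(w,d["centre"],.046),3).tolist()) for d in search_frame(w,"jar1")])
save(overlay(w,(.549,.0015),-91),"w8.png")
E
```

```text
time_s: 37.3
tcp_pos: [0.5509, 0.0993, 0.1892]
ee_rot: [[-0.016, -1.0, 0.001], [-1.0, 0.016, 0.0], [-0.0, -0.001, -1.0]]
wrist_force: [-0.4, 0.2, -0.4]
gripper_width: 0.501
gripper_force: 0.0
red []
blue [(526.1, -36.3, 60.6, 49.5, -0.9), (546.0, 132.9, 43.6, 42.9, 89.1), (584.5, -33.4, 49.0, 46.9, 89.1), (587.1, 35.1, 46.7, 45.3, -1.5)]
red [(668.4, -157.6, 114.9, 26.0, 83.9)]
blue [(875.5, -382.7, 264.5, 150.6, 89.8), (875.4, 371.3, 258.3, 152.6, -89.1), (736.6, 195.8, 98.0, 83.5, 74.5), (547.3, -376.7, 171.9, 19.4, -1.8), (84.6, 517.5, 83.6, 36.4, 89.9), (551.9, -36.1, 108.8, 44.8, 2.1), (552.1, -628.6, 61.0, 24.9, -2.9), (586.7, 32.8, 44.6, 41.7, -0.2), (677.4, -640.3, 34.1, 13.9, -2.9)]
0.66 [(550.1, 6.9, 139.2, 136.5, -0.9)]
[([256.0, 86.0], 0.64, [0.548, 0.016]), ([298.0, 288.0], 0.27, [0.512, 0.193])]
[([286.0, 29.0], 0.68, [0.521, -0.033])]
```

View pics/w8.png

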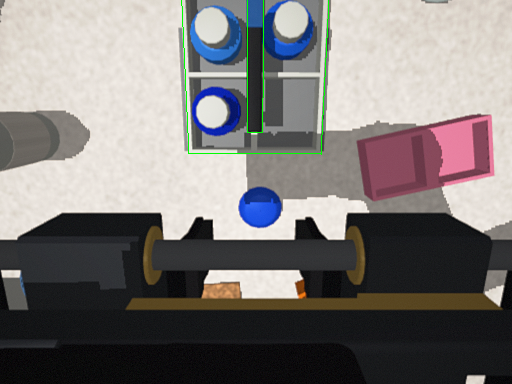

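The wrist view confirms the carrier with nose away from the camera (towards the dock), three jars upright at (217,30), (290,22) and (214,110), and the overlay fitting at (0.549, 0.0015, -91°). The latch is at about 1.69, so the mouth is clear. Regrip the handle.

```bash

python3 -m pendant '[{"x":0,"y":-0.1,"z":0,"rx":0,"ry":0,"rz":0,"claw":0.5},{"x":-0.01,"y":-0.25,"z":0,"rx":0,"ry":0,"rz":0,"claw":0.5},{"x":-0.01,"y":-0.393,"z":0,"rx":0,"ry":0,"rz":0,"claw":0.5},{"x":-0.01,"y":-0.393,"z":-0.1,"rx":0,"ry":0,"rz":0,"claw":0.5},{"x":-0.01,"y":-0.393,"z":-0.25,"rx":0,"ry":0,"rz":0,"claw":0.5},{"x":-0.01,"y":-0.393,"z":-0.4,"rx":0,"ry":0,"rz":0,"claw":0.5},{"x":-0.01,"y":-0.393,"z":-0.5,"rx":0,"ry":0,"rz":0,"claw":0.5},{"x":-0.01,"y":-0.393,"z":-0.535,"rx":0,"ry":0,"rz":0,"claw":0.5}]'
python3 -m pendant '[{"x":0,"y":0,"z":0,"rx":0,"ry":0,"rz":0,"claw":0.5},{"x":0,"y":0,"z":0,"rx":0,"ry":0,"rz":0,"claw":0},{"x":0,"y":0,"z":0,"rx":0,"ry":0,"rz":0,"claw":0},{"x":0,"y":0,"z":0,"rx":0,"ry":0,"rz":0,"claw":0},{"x":0,"y":0,"z":0,"rx":0,"ry":0,"rz":0,"claw":0},{"x":0,"y":0,"z":0,"rx":0,"ry":0,"rz":0,"claw":0},{"x":0,"y":0,"z":0.004,"rx":0,"ry":0,"rz":0,"claw":0},{"x":0,"y":0,"z":0.006,"rx":0,"ry":0,"rz":0,"claw":0}]'
python3 -m pendant '[{"x":0,"y":-0.02,"z":0,"rx":0,"ry":0,"rz":0,"claw":0},{"x":0,"y":-0.06,"z":0,"rx":0,"ry":0,"rz":0,"claw":0},{"x":0,"y":-0.11,"z":0,"rx":0,"ry":0,"rz":0,"claw":0},{"x":0,"y":-0.18,"z":0,"rx":0,"ry":0,"rz":0,"claw":0},{"x":0,"y":-0.25,"z":0,"rx":0,"ry":0,"rz":0,"claw":0},{"x":0,"y":-0.32,"z":0,"rx":0,"ry":0,"rz":0,"claw":0},{"x":0,"y":-0.37,"z":0,"rx":0,"ry":0,"rz":0,"claw":0},{"x":0,"y":-0.4,"z":0,"rx":0,"ry":0,"rz":0,"claw":0}]'
```

```text
time_s: 38.55
tcp_pos: [0.547, 0.0014, 0.0536]
ee_rot: [[-0.015, -1.0, -0.003], [-1.0, 0.015, -0.001], [0.001, 0.003, -1.0]]
wrist_force: [-0.3, 0.3, 0.6]
gripper_width: 0.504
gripper_force: 0.0
time_s: 39.55
tcp_pos: [0.5467, 0.0018, 0.0559]
ee_rot: [[-0.015, -1.0, -0.002], [-1.0, 0.015, -0.0], [0.0, 0.002, -1.0]]
wrist_force: [-0.3, -0.6, -4.7]
gripper_width: 0.132
gripper_force: 30.0
time_s: 40.55
tcp_pos: [0.5476, -0.099, 0.0567]
ee_rot: [[-0.016, -1.0, -0.0], [-1.0, 0.016, 0.0], [-0.0, 0.0, -1.0]]
wrist_force: [-0.3, -0.5, -5.8]
gripper_width: 0.134
gripper_force: 30.0
```

```bash

python3 - <<'E'
from h import *
w=capture("wrist")
im=w["color"].copy()
for yy,col in ((.069,(0,255,0)),(-.069,(0,255,0)),(.077,(255,0,255)),(-.077,(255,0,255))):
    q=[np.round(pix(w,X)*8).astype(int) for X in car((.547,-.301),-90.8,[(-.075,yy,.022),(.075,yy,.022)])]
    cv2.line(im,tuple(map(int,q[0])),tuple(map(int,q[1])),col,1,shift=3)
q=[np.round(pix(w,X)*8).astype(int) for X in car((.547,-.301),-90.8,[(.075,-.08,.03),(.075,.08,.03)])]
cv2.line(im,tuple(map(int,q[0])),tuple(map(int,q[1])),(255,255,0),1,shift=3)
cv2.imwrite("pics/w9.png",cv2.resize(im[:300],None,fx=1.56,fy=1.9,interpolation=cv2.INTER_CUBIC)[...,::-1])
E
```

```text
(no output)
```

View pics/w9.png

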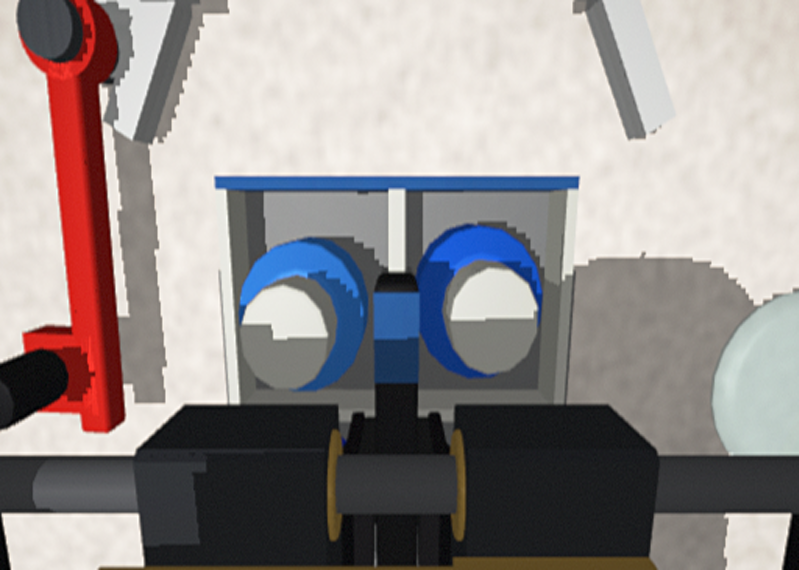

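The latch arm on the left is well clear and the nose is in front of the lead-ins, whose inner ends are at (150,142) and (628,138). I'll compute the lateral offset.

```bash

python3 - <<'E'
from h import *
w=capture("wrist")
S=np.array([1.56,1.9])
L=at(w,np.array((135,142))/S,.016);R=at(w,np.array((640,137))/S,.016)
L2=at(w,np.array((193,0))/S,.016);R2=at(w,np.array((577,0))/S,.016)
a=at(w,np.array((216,184))/S,.028);b=at(w,np.array((579,184))/S,.028)
print("lead",L,R,(L+R)/2,L2,R2,(L2+R2)/2,"nose",a,b,(a+b)/2,np.linalg.norm(a-b))
print(sense()["tcp_pos"])
E
```

```text
lead [ 0.64580337 -0.186644  ] [ 0.45435713 -0.18515351] [ 0.55008025 -0.18589875] [ 0.61930718 -0.22598936] [ 0.48097311 -0.2238598 ] [ 0.55014015 -0.22492458] nose [ 0.61226913 -0.17312725] [ 0.48064373 -0.17108712] [ 0.54645643 -0.17210719] 0.13164120972746887
[ 0.54768681 -0.0987528   0.05675749]
```

```bash

python3 -m pendant '[{"x":0.005,"y":-0.02,"z":-0.003,"rx":0,"ry":0,"rz":0,"claw":0},{"x":0.009,"y":-0.06,"z":-0.006,"rx":0,"ry":0,"rz":0,"claw":0},{"x":0.009,"y":-0.1,"z":-0.006,"rx":0,"ry":0,"rz":0,"claw":0},{"x":0.009,"y":-0.15,"z":-0.006,"rx":0,"ry":0,"rz":0,"claw":0},{"x":0.009,"y":-0.2,"z":-0.006,"rx":0,"ry":0,"rz":0,"claw":0},{"x":0.008,"y":-0.26,"z":-0.006,"rx":0,"ry":0,"rz":0,"claw":0},{"x":0.008,"y":-0.32,"z":-0.006,"rx":0,"ry":0,"rz":0,"claw":0},{"x":0.007,"y":-0.36,"z":-0.006,"rx":0,"ry":0,"rz":0,"claw":0}]'
python3 -m pendant '[{"x":0,"y":-0.03,"z":0,"rx":0,"ry":0,"rz":0,"claw":0},{"x":0,"y":-0.06,"z":0,"rx":0,"ry":0,"rz":0,"claw":0},{"x":0,"y":-0.09,"z":0,"rx":0,"ry":0,"rz":0,"claw":0},{"x":-0.001,"y":-0.12,"z":0,"rx":0,"ry":0,"rz":0,"claw":0},{"x":-0.001,"y":-0.15,"z":0,"rx":0,"ry":0,"rz":0,"claw":0},{"x":-0.001,"y":-0.18,"z":0,"rx":0,"ry":0,"rz":0,"claw":0},{"x":-0.002,"y":-0.2,"z":0,"rx":0,"ry":0,"rz":0,"claw":0},{"x":-0.002,"y":-0.22,"z":0,"rx":0,"ry":0,"rz":0,"claw":0}]'
```

```text
time_s: 41.65
tcp_pos: [0.5499, -0.1891, 0.0558]
ee_rot: [[-0.015, -1.0, 0.001], [-1.0, 0.015, -0.0], [0.0, -0.001, -1.0]]
wrist_force: [-0.2, 4.4, 2.5]
gripper_width: 0.137
gripper_force: 30.0
time_s: 42.65
tcp_pos: [0.5494, -0.243, 0.0558]
ee_rot: [[-0.014, -1.0, 0.001], [-1.0, 0.014, -0.0], [0.0, -0.001, -1.0]]
wrist_force: [-1.2, 5.7, 4.2]
gripper_width: 0.133
gripper_force: 30.0
```

```bash

python3 -m pendant '[{"x":0,"y":-0.03,"z":0,"rx":0,"ry":0,"rz":0,"claw":0},{"x":0,"y":-0.06,"z":0,"rx":0,"ry":0,"rz":0,"claw":0},{"x":0,"y":-0.09,"z":0,"rx":0,"ry":0,"rz":0,"claw":0},{"x":-0.001,"y":-0.12,"z":0,"rx":0,"ry":0,"rz":0,"claw":0},{"x":-0.001,"y":-0.15,"z":0,"rx":0,"ry":0,"rz":0,"claw":0},{"x":-0.001,"y":-0.17,"z":0,"rx":0,"ry":0,"rz":0,"claw":0},{"x":-0.002,"y":-0.19,"z":0,"rx":0,"ry":0,"rz":0,"claw":0},{"x":-0.002,"y":-0.21,"z":0,"rx":0,"ry":0,"rz":0,"claw":0}]'
python3 -m pendant '[{"x":0,"y":-0.004,"z":0,"rx":0,"ry":0,"rz":0,"claw":0},{"x":0,"y":-0.008,"z":0,"rx":0,"ry":0,"rz":0,"claw":0},{"x":0,"y":-0.012,"z":0,"rx":0,"ry":0,"rz":0,"claw":0},{"x":0,"y":-0.016,"z":0,"rx":0,"ry":0,"rz":0,"claw":0},{"x":0,"y":-0.02,"z":0,"rx":0,"ry":0,"rz":0,"claw":0},{"x":0,"y":-0.024,"z":0,"rx":0,"ry":0,"rz":0,"claw":0},{"x":0,"y":-0.026,"z":0,"rx":0,"ry":0,"rz":0,"claw":0},{"x":0,"y":-0.028,"z":0,"rx":0,"ry":0,"rz":0,"claw":0}]'
```

```text
time_s: 43.65
tcp_pos: [0.5486, -0.2954, 0.0558]
ee_rot: [[-0.014, -1.0, 0.0], [-1.0, 0.014, 0.0], [-0.0, -0.0, -1.0]]
wrist_force: [0.1, 5.4, 5.2]
gripper_width: 0.138
gripper_force: 30.0
time_s: 44.65
tcp_pos: [0.5481, -0.2999, 0.0558]
ee_rot: [[-0.014, -1.0, -0.001], [-1.0, 0.014, 0.003], [-0.003, 0.001, -1.0]]
wrist_force: [-0.9, 14.4, 10.2]
gripper_width: 0.136
gripper_force: 30.0
```

```bash

python3 -m pendant '[{"x":0,"y":-0.004,"z":0,"rx":0,"ry":0,"rz":0,"claw":0},{"x":0,"y":-0.008,"z":0,"rx":0,"ry":0,"rz":0,"claw":0},{"x":0,"y":-0.01,"z":0,"rx":0,"ry":0,"rz":0,"claw":0},{"x":0,"y":-0.012,"z":0,"rx":0,"ry":0,"rz":0,"claw":0},{"x":0,"y":-0.012,"z":0,"rx":0,"ry":0,"rz":0,"claw":0},{"x":0,"y":-0.012,"z":0,"rx":0,"ry":0,"rz":0,"claw":0},{"x":0,"y":-0.012,"z":0,"rx":0,"ry":0,"rz":0,"claw":0},{"x":0,"y":-0.012,"z":0,"rx":0,"ry":0,"rz":0,"claw":0}]'
python3 - <<'E'
from h import *
t=capture("top");w=capture("wrist")
for p in (t,w):
    h=hsv(p);bl=(h[...,0]>100)&(h[...,0]<125)&(h[...,1]>110);
    if p is t: bl[:150]=0;bl[250:]=0
    print(rect(p,bl,.03,4,60))
E
```

```text
time_s: 45.65
tcp_pos: [0.5481, -0.3, 0.0558]
ee_rot: [[-0.013, -1.0, -0.002], [-1.0, 0.013, 0.006], [-0.006, 0.002, -1.0]]
wrist_force: [-0.5, 24.3, 12.3]
gripper_width: 0.136
gripper_force: 30.0
[(543.9, 138.0, 41.5, 41.5, 89.8), (552.0, -627.3, 60.9, 24.8, -2.9), (677.1, -639.0, 34.1, 13.9, -2.9)]
[(548.0, -378.8, 176.7, 15.9, -0.5), (526.6, -336.5, 64.6, 48.4, 5.3), (581.1, -336.3, 47.2, 44.7, -46.1)]
```

The carrier hit the hard stop at y = -0.300, which is home as predicted. Release, lift and go to the latch knob.

```bash

python3 -m pendant '[{"x":0,"y":0.01,"z":0,"rx":0,"ry":0,"rz":0,"claw":0},{"x":0,"y":0.012,"z":0,"rx":0,"ry":0,"rz":0,"claw":0.2},{"x":0,"y":0.012,"z":0,"rx":0,"ry":0,"rz":0,"claw":0.5},{"x":0,"y":0.012,"z":0,"rx":0,"ry":0,"rz":0,"claw":0.5},{"x":0,"y":0.012,"z":0.08,"rx":0,"ry":0,"rz":0,"claw":0.5},{"x":0,"y":0.012,"z":0.25,"rx":0,"ry":0,"rz":0,"claw":0.5},{"x":0,"y":0.012,"z":0.4,"rx":0,"ry":0,"rz":0,"claw":0.5},{"x":0,"y":0.012,"z":0.5,"rx":0,"ry":0,"rz":0,"claw":0.5}]'
python3 -m pendant '[{"x":0.1,"y":0.2,"z":0,"rx":0,"ry":0,"rz":-0.02,"claw":0.5},{"x":0.2,"y":0.35,"z":0,"rx":0,"ry":0,"rz":-0.05,"claw":0.5},{"x":0.35,"y":0.55,"z":0,"rx":0,"ry":0,"rz":-0.079,"claw":0.5},{"x":0.45,"y":0.732,"z":0,"rx":0,"ry":0,"rz":-0.079,"claw":0.5},{"x":0.55,"y":0.732,"z":0,"rx":0,"ry":0,"rz":-0.079,"claw":0.5},{"x":0.55,"y":0.732,"z":-0.1,"rx":0,"ry":0,"rz":-0.079,"claw":0.5},{"x":0.55,"y":0.732,"z":-0.2,"rx":0,"ry":0,"rz":-0.079,"claw":0.5},{"x":0.55,"y":0.732,"z":-0.2,"rx":0,"ry":0,"rz":-0.079,"claw":0.5}]'
python3 - <<'E'
from h import *
w=capture("wrist");t=capture("top");s=capture("side")
h=hsv(w);red=((h[...,0]<6)|(h[...,0]>174))&(h[...,1]>170)&(h[...,2]>50)
print(rect(w,red,.031,2))
for p in (w,t,s):
  print([(np.round(d["centre"]).tolist(),round(d["conf"],2),np.round(at(p,d["centre"],.046),3).tolist()) for d in search_frame(p,"latch_knob")[:2]])
  print([(np.round(d["centre"]).tolist(),round(d["conf"],2),np.round(at(p,d["centre"],.04),3).tolist()) for d in search_frame(p,"jar1")[:5]])
u=pix(w,(.686,-.117,.061)).round().astype(int);print(u, sense()["tcp_pos"])
g=cv2.cvtColor(w["color"],cv2.COLOR_RGB2GRAY)[max(0,u[1]-40):u[1]+40,u[0]-60:u[0]+60]
print(g[::5,::5])
E
```

```text
time_s: 46.75
tcp_pos: [0.5488, -0.3035, 0.1823]
ee_rot: [[-0.015, -1.0, 0.002], [-1.0, 0.015, -0.001], [0.001, -0.002, -1.0]]
wrist_force: [0.7, -0.3, -0.1]
gripper_width: 0.494
gripper_force: 0.0
time_s: 47.75
tcp_pos: [0.6843, -0.1201, 0.1273]
ee_rot: [[-0.261, -0.965, -0.006], [-0.965, 0.261, -0.0], [0.002, 0.006, -1.0]]
wrist_force: [-0.2, -0.5, -0.9]
gripper_width: 0.5
gripper_force: 0.0
[(670.1, -163.1, 130.0, 30.1, 83.2)]
[([261.0, 159.0], 0.83, [0.671, -0.147])]
[]
[([351.0, 160.0], 0.5, [0.663, -0.196])]
[([398.0, 190.0], 0.8, [0.581, -0.325]), ([404.0, 217.0], 0.7, [0.509, -0.338]), ([374.0, 192.0], 0.68, [0.575, -0.258]), ([124.0, 296.0], 0.62, [0.299, 0.42])]
[([177.0, 205.0], 0.56, [0.713, 0.201]), ([262.0, 176.0], 0.45, [0.651, -0.109])]
[([238.0, 330.0], 0.97, [0.276, 0.439]), ([304.0, 170.0], 0.46, [0.575, -0.248]), ([331.0, 169.0], 0.45, [0.509, -0.32])]
[253 206] [ 0.686237   -0.11959099  0.13109327]
[[225 231 232 226 228 233 132 132 133 128 125 128 127 130  98  47  50  85
  131 129 131 129 128 127]
 [227 223 224 220 230 230 125 131 130 126 131 128 131 128 133  48 
[... 749 characters left out ...]
29 236 231 229 228 229 228 234 227 230 110  14  13  14 203 124  42
   49 231 228 235 224 225]
 [234 187 239 231 230 228 229 223 231 227 225 225 185 144 237 231 232 229
  233 233 231 234 231 185]
 [172  11  14  11 233 233 231 232 228 227 231 229 232 229 226 230 227 226
  228 232 233  13  11  11]
 [  0  13  17  21 232 231 233 231 227 230 227 231 230 233 227 232 227 229
  233 233 236  16  19   9]
 [ 16  17  15  19 177 225 229 231 227 230 227 232 234 235 226 229 228 229
  226 219 223  21  19  18]
 [  6  18  17  17 127 230 228 236 235 227 227 228 235 231 225 231 232 229
  228 226 233  17  14  16]
 [ 44  42  44  44  39  37  35  34  35  37  36  35  36  36  36  35  37  35
   36  36  37  46  44  44]]
```

```bash

python3 -m pendant '[{"x":0,"y":0,"z":-0.1,"rx":0,"ry":0,"rz":0,"claw":0.45},{"x":0,"y":0,"z":-0.2,"rx":0,"ry":0,"rz":0,"claw":0.45},{"x":0,"y":0,"z":-0.3,"rx":0,"ry":0,"rz":0,"claw":0.45},{"x":0,"y":0,"z":-0.376,"rx":0,"ry":0,"rz":0,"claw":0.45},{"x":0,"y":0,"z":-0.376,"rx":0,"ry":0,"rz":0,"claw":0.27},{"x":0,"y":0,"z":-0.376,"rx":0,"ry":0,"rz":0,"claw":0.27},{"x":0,"y":0,"z":-0.376,"rx":0,"ry":0,"rz":0,"claw":0.27},{"x":0,"y":0,"z":-0.376,"rx":0,"ry":0,"rz":0,"claw":0.27}]'
python3 -m pendant '[{"x":-0.069,"y":0.012,"z":0,"rx":0,"ry":0,"rz":0.056,"claw":0.27},{"x":-0.139,"y":0.012,"z":0,"rx":0,"ry":0,"rz":0.111,"claw":0.27},{"x":-0.208,"y":0,"z":0,"rx":0,"ry":0,"rz":0.167,"claw":0.27},{"x":-0.274,"y":-0.024,"z":0,"rx":0,"ry":0,"rz":0.222,"claw":0.27},{"x":-0.334,"y":-0.059,"z":0,"rx":0,"ry":0,"rz":0.278,"claw":0.27},{"x":-0.388,"y":-0.104,"z":0,"rx":0,"ry":0,"rz":0.333,"claw":0.27},{"x":-0.433,"y":-0.158,"z":0,"rx":0,"ry":0,"rz":0.389,"claw":0.27},{"x":-0.433,"y":-0.158,"z":0,"rx":0,"ry":0,"rz":0.389,"claw":0.27}]'
python3 -m pendant '[{"x":-0.029,"y":-0.048,"z":0,"rx":0,"ry":0,"rz":0.044,"claw":0.27},{"x":-0.051,"y":-0.1,"z":0,"rx":0,"ry":0,"rz":0.089,"claw":0.27},{"x":-0.062,"y":-0.14,"z":0,"rx":0,"ry":0,"rz":0.122,"claw":0.27},{"x":-0.068,"y":-0.168,"z":0,"rx":0,"ry":0,"rz":0.144,"claw":0.27},{"x":-0.069,"y":-0.18,"z":0,"rx":0,"ry":0,"rz":0.155,"claw":0.27},{"x":-0.071,"y":-0.195,"z":0,"rx":0,"ry":0,"rz":0.155,"claw":0.27},{"x":-0.071,"y":-0.195,"z":0,"rx":0,"ry":0,"rz":0.155,"claw":0.27},{"x":-0.071,"y":-0.195,"z":0,"rx":0,"ry":0,"rz":0.155,"claw":0.27}]'
```

```text
time_s: 49.2
tcp_pos: [0.6864, -0.1195, 0.0373]
ee_rot: [[-0.26, -0.966, 0.001], [-0.966, 0.26, 0.0], [-0.0, -0.001, -1.0]]
wrist_force: [-0.9, 1.3, 0.3]
gripper_width: 0.273
gripper_force: 0.3
time_s: 50.2
tcp_pos: [0.5777, -0.1597, 0.037]
ee_rot: [[0.817, -0.577, 0.001], [-0.577, -0.817, -0.0], [0.001, -0.001, -1.0]]
wrist_force: [-0.4, 0.0, 1.0]
gripper_width: 0.274
gripper_force: 0.0
time_s: 51.2
tcp_pos: [0.5621, -0.2022, 0.0367]
ee_rot: [[0.992, -0.127, 0.003], [-0.127, -0.992, 0.005], [0.003, -0.006, -1.0]]
wrist_force: [0.4, 21.4, 3.9]
gripper_width: 0.269
gripper_force: 10.4
```

```bash

python3 -m pendant '[{"x":0,"y":0.016,"z":0,"rx":0,"ry":0,"rz":0,"claw":0.27},{"x":0,"y":0.02,"z":0,"rx":0,"ry":0,"rz":0,"claw":0.4},{"x":0,"y":0.02,"z":0,"rx":0,"ry":0,"rz":0,"claw":0.4},{"x":0,"y":0.02,"z":0.1,"rx":0,"ry":0,"rz":0,"claw":0.4},{"x":0,"y":0.02,"z":0.25,"rx":0,"ry":0,"rz":0,"claw":0.4},{"x":0,"y":0.02,"z":0.4,"rx":0,"ry":0,"rz":0,"claw":0.4},{"x":0,"y":0.1,"z":0.6,"rx":0,"ry":0,"rz":0,"claw":0.4},{"x":0,"y":0.3,"z":0.7,"rx":0,"ry":0,"rz":0,"claw":0.4}]'
python3 -m pendant '[{"x":-0.1,"y":0.2,"z":0,"rx":0,"ry":0,"rz":0,"claw":0.4},{"x":-0.2,"y":0.4,"z":0,"rx":0,"ry":0,"rz":0,"claw":0.4},{"x":-0.4,"y":0.4,"z":0,"rx":0,"ry":0,"rz":0,"claw":0.4},{"x":-0.5,"y":0.4,"z":0,"rx":0,"ry":0,"rz":0,"claw":0.4},{"x":-0.5,"y":0.4,"z":0,"rx":0,"ry":0,"rz":0,"claw":0.4},{"x":-0.5,"y":0.4,"z":0,"rx":0,"ry":0,"rz":0,"claw":0.4},{"x":-0.5,"y":0.4,"z":0,"rx":0,"ry":0,"rz":0,"claw":0.4},{"x":-0.5,"y":0.4,"z":0,"rx":0,"ry":0,"rz":0,"claw":0.4}]'
python3 - <<'E'
from h import *
t=capture("top")
h=hsv(t);red=((h[...,0]<6)|(h[...,0]>174))&(h[...,1]>170)&(h[...,2]>50)
print("red",rect(t,red,.031,2))
m=cv2.morphologyEx(orange(t).astype(np.uint8),cv2.MORPH_CLOSE,np.ones((5,5)))
print("orange",rect(t,m,0.028,4,200))
br=(h[...,0]>8)&(h[...,0]<20)&(h[...,1]>80)&(h[...,1]<=185)&(h[...,2]>60)
print("cork",rect(t,cv2.morphologyEx(br.astype(np.uint8),cv2.MORPH_OPEN,np.ones((5,5))),.004,3,200))
for d in regions_of(t,"mat")[:2]: print("mat",rect(t,d["region"],.004),d["conf"])
for d in regions_of(t,"mug")[:2]: print("mug",rect(t,d["region"],.05),d["conf"])
print(sense()["joints"].round(1))
E
```

```text
time_s: 52.2
tcp_pos: [0.561, -0.1342, 0.2143]
ee_rot: [[0.992, -0.129, 0.005], [-0.129, -0.992, -0.001], [0.005, 0.0, -1.0]]
wrist_force: [1.0, 0.0, -0.8]
gripper_width: 0.402
gripper_force: 0.0
time_s: 53.2
tcp_pos: [0.4356, -0.0329, 0.211]
ee_rot: [[0.992, -0.125, -0.001], [-0.125, -0.992, -0.0], [-0.001, 0.0, -1.0]]
wrist_force: [-0.7, -0.5, -0.2]
gripper_width: 0.4
gripper_force: 0.0
red [(604.1, -212.2, 120.0, 16.4, 1.8)]
orange [(438.5, 390.5, 120.8, 60.8, -16.0), (435.1, 235.8, 118.4, 58.9, 24.7)]
cork [(637.9, 276.2, 136.9, 77.4, 2.9)]
mat [(635.4, 275.6, 140.0, 79.7, 3.0)] 0.7
mat [(809.6, -107.3, 181.2, 44.6, 71.0)] 0.37
mug [(730.6, 191.4, 102.3, 89.7, 73.0)] 0.68
[ 17.2   3.9 -25.4   0.  -60.7  65.7]
```

Latch shut and carrier home. Now the trays.

```bash

python3 -m pendant '[{"x":0,"y":0.1,"z":0,"rx":0,"ry":0,"rz":-0.055,"claw":0.4},{"x":0,"y":0.25,"z":0,"rx":0,"ry":0,"rz":-0.11,"claw":0.4},{"x":0,"y":0.45,"z":0,"rx":0,"ry":0,"rz":-0.17,"claw":0.4},{"x":0,"y":0.65,"z":0,"rx":0,"ry":0,"rz":-0.23,"claw":0.4},{"x":0,"y":0.8,"z":0,"rx":0,"ry":0,"rz":-0.29,"claw":0.4},{"x":0,"y":0.8,"z":0,"rx":0,"ry":0,"rz":-0.323,"claw":0.4},{"x":0,"y":0.8,"z":0,"rx":0,"ry":0,"rz":-0.323,"claw":0.4},{"x":0,"y":0.8,"z":0,"rx":0,"ry":0,"rz":-0.323,"claw":0.4}]'
python3 -m pendant '[{"x":0,"y":0.14,"z":0,"rx":0,"ry":0,"rz":0,"claw":0.4},{"x":-0.004,"y":0.285,"z":-0.1,"rx":0,"ry":0,"rz":0,"claw":0.4},{"x":-0.004,"y":0.285,"z":-0.3,"rx":0,"ry":0,"rz":0,"claw":0.4},{"x":-0.004,"y":0.285,"z":-0.45,"rx":0,"ry":0,"rz":0,"claw":0.4},{"x":-0.004,"y":0.285,"z":-0.57,"rx":0,"ry":0,"rz":0,"claw":0.4},{"x":-0.004,"y":0.285,"z":-0.67,"rx":0,"ry":0,"rz":0,"claw":0.4},{"x":-0.004,"y":0.285,"z":-0.74,"rx":0,"ry":0,"rz":0,"claw":0.4},{"x":-0.004,"y":0.285,"z":-0.78,"rx":0,"ry":0,"rz":0,"claw":0.4}]'
python3 -m pendant '[{"x":0,"y":0,"z":0,"rx":0,"ry":0,"rz":0,"claw":0.4},{"x":0,"y":0,"z":0,"rx":0,"ry":0,"rz":0,"claw":0},{"x":0,"y":0,"z":0,"rx":0,"ry":0,"rz":0,"claw":0},{"x":0,"y":0,"z":0,"rx":0,"ry":0,"rz":0,"claw":0},{"x":0,"y":0,"z":0,"rx":0,"ry":0,"rz":0,"claw":0},{"x":0,"y":0,"z":0.05,"rx":0,"ry":0,"rz":0,"claw":0},{"x":0,"y":0,"z":0.15,"rx":0,"ry":0,"rz":0,"claw":0},{"x":0,"y":0,"z":0.3,"rx":0,"ry":0,"rz":0,"claw":0}]'
```

```text
time_s: 54.35
tcp_pos: [0.435, 0.1669, 0.2112]
ee_rot: [[0.419, -0.908, -0.0], [-0.908, -0.419, -0.0], [0.0, 0.0, -1.0]]
wrist_force: [0.6, 0.1, 0.1]
gripper_width: 0.401
gripper_force: 0.0
time_s: 55.35
tcp_pos: [0.4341, 0.2378, 0.0155]
ee_rot: [[0.418, -0.908, -0.001], [-0.908, -0.418, -0.001], [0.0, 0.001, -1.0]]
wrist_force: [-0.0, -0.5, -0.1]
gripper_width: 0.399
gripper_force: 0.0
time_s: 56.35
tcp_pos: [0.4332, 0.2377, 0.0917]
ee_rot: [[0.418, -0.908, -0.002], [-0.908, -0.418, -0.002], [0.001, 0.003, -1.0]]
wrist_force: [0.2, 1.6, -0.1]
gripper_width: 0.131
gripper_force: 30.0
```

```bash

python3 -m pendant '[{"x":0.08,"y":0.02,"z":0.02,"rx":0,"ry":0,"rz":-0.02,"claw":0},{"x":0.2,"y":0.05,"z":0.02,"rx":0,"ry":0,"rz":-0.05,"claw":0},{"x":0.35,"y":0.08,"z":0.02,"rx":0,"ry":0,"rz":-0.08,"claw":0},{"x":0.5,"y":0.11,"z":0.02,"rx":0,"ry":0,"rz":-0.11,"claw":0},{"x":0.65,"y":0.14,"z":0.02,"rx":0,"ry":0,"rz":-0.121,"claw":0},{"x":0.76,"y":0.153,"z":0.02,"rx":0,"ry":0,"rz":-0.121,"claw":0},{"x":0.814,"y":0.153,"z":0.02,"rx":0,"ry":0,"rz":-0.121,"claw":0},{"x":0.814,"y":0.153,"z":0.02,"rx":0,"ry":0,"rz":-0.121,"claw":0}]'
python3 - <<'E'
from h import *
s=sense();print(s["tcp_pos"],s["ee_rot"][:,1].round(3))
w=capture("wrist")
print(rect(w,orange(w),s["tcp_pos"][2]+.0125,2,200))
h=hsv(w);br=(h[...,0]>8)&(h[...,0]<20)&(h[...,1]>80)&(h[...,1]<=185)&(h[...,2]>60)
print(rect(w,br,.004,2,100))
E
```

```text
time_s: 57.35
tcp_pos: [0.6374, 0.2763, 0.096]
ee_rot: [[0.05, -0.999, -0.001], [-0.999, -0.05, -0.0], [0.0, 0.001, -1.0]]
wrist_force: [-0.4, 0.1, -1.7]
gripper_width: 0.132
gripper_force: 30.0
[0.63735999 0.27625413 0.09596211] [-0.999 -0.05   0.001]
[(638.8, 255.7, 121.5, 32.6, 2.9), (532.4, 303.3, 47.4, 13.8, -16.1)]
[(627.7, 248.4, 163.6, 25.0, 1.7)]
```

```bash

python3 -m pendant '[{"x":0,"y":0.01,"z":-0.06,"rx":0,"ry":0,"rz":0,"claw":0},{"x":0,"y":0.016,"z":-0.12,"rx":0,"ry":0,"rz":0,"claw":0},{"x":0,"y":0.016,"z":-0.18,"rx":0,"ry":0,"rz":0,"claw":0},{"x":0,"y":0.016,"z":-0.23,"rx":0,"ry":0,"rz":0,"claw":0},{"x":0,"y":0.016,"z":-0.27,"rx":0,"ry":0,"rz":0,"claw":0},{"x":0,"y":0.016,"z":-0.295,"rx":0,"ry":0,"rz":0,"claw":0},{"x":0,"y":0.016,"z":-0.302,"rx":0,"ry":0,"rz":0,"claw":0},{"x":0,"y":0.016,"z":-0.302,"rx":0,"ry":0,"rz":0,"claw":0}]'
python3 -m pendant '[{"x":0,"y":0,"z":0,"rx":0,"ry":0,"rz":0,"claw":0.4},{"x":0,"y":0,"z":0,"rx":0,"ry":0,"rz":0,"claw":0.4},{"x":0,"y":0,"z":0,"rx":0,"ry":0,"rz":0,"claw":0.4},{"x":0,"y":0,"z":0.06,"rx":0,"ry":0,"rz":0,"claw":0.4},{"x":0,"y":0,"z":0.2,"rx":0,"ry":0,"rz":0,"claw":0.4},{"x":-0.1,"y":0,"z":0.4,"rx":0,"ry":0,"rz":0,"claw":0.4},{"x":-0.25,"y":0.05,"z":0.6,"rx":0,"ry":0,"rz":-0.05,"claw":0.4},{"x":-0.4,"y":0.1,"z":0.7,"rx":0,"ry":0,"rz":-0.105,"claw":0.4}]'
python3 - <<'E'
from h import *
s=sense();print(s["tcp_pos"],s["joints"].round(1))
t=capture("top");w=capture("wrist")
m=cv2.morphologyEx(orange(t).astype(np.uint8),cv2.MORPH_CLOSE,np.ones((5,5)))
print("orange",rect(t,m,0.028,4,200))
print("w",rect(w,orange(w),.028,3,200))
E
```

```text
time_s: 58.4
tcp_pos: [0.6378, 0.2809, 0.0212]
ee_rot: [[0.051, -0.999, 0.001], [-0.999, -0.051, 0.001], [-0.001, -0.001, -1.0]]
wrist_force: [0.3, 0.5, -1.0]
gripper_width: 0.13
gripper_force: 30.0
time_s: 59.4
tcp_pos: [0.5379, 0.3065, 0.2005]
ee_rot: [[-0.281, -0.96, 0.005], [-0.96, 0.281, 0.004], [-0.005, -0.004, -1.0]]
wrist_force: [0.0, 0.5, 0.4]
gripper_width: 0.401
gripper_force: 0.0
[0.53785215 0.30654906 0.20047518] [ 44.7  22.2  -2.7   0.1 -64.8 -61. ]
orange [(637.0, 277.6, 122.9, 61.1, 2.9), (438.2, 389.3, 120.6, 60.2, -17.4)]
w [(636.8, 280.7, 128.9, 62.5, 2.9), (438.4, 385.4, 126.0, 56.9, -15.6)]
```

```bash

python3 -m pendant '[{"x":-0.1,"y":0.1,"z":0,"rx":0,"ry":0,"rz":0,"claw":0.4},{"x":-0.25,"y":0.22,"z":0,"rx":0,"ry":0,"rz":0,"claw":0.4},{"x":-0.398,"y":0.334,"z":0,"rx":0,"ry":0,"rz":0,"claw":0.4},{"x":-0.398,"y":0.334,"z":-0.15,"rx":0,"ry":0,"rz":0,"claw":0.4},{"x":-0.398,"y":0.334,"z":-0.35,"rx":0,"ry":0,"rz":0,"claw":0.4},{"x":-0.398,"y":0.334,"z":-0.5,"rx":0,"ry":0,"rz":0,"claw":0.4},{"x":-0.398,"y":0.334,"z":-0.58,"rx":0,"ry":0,"rz":0,"claw":0.4},{"x":-0.398,"y":0.334,"z":-0.64,"rx":0,"ry":0,"rz":0,"claw":0.4}]'
python3 -m pendant '[{"x":0,"y":0,"z":-0.04,"rx":0,"ry":0,"rz":0,"claw":0.4},{"x":0,"y":0,"z":-0.082,"rx":0,"ry":0,"rz":0,"claw":0.4},{"x":0,"y":0,"z":-0.082,"rx":0,"ry":0,"rz":0,"claw":0.4},{"x":0,"y":0,"z":-0.082,"rx":0,"ry":0,"rz":0,"claw":0},{"x":0,"y":0,"z":-0.082,"rx":0,"ry":0,"rz":0,"claw":0},{"x":0,"y":0,"z":-0.082,"rx":0,"ry":0,"rz":0,"claw":0},{"x":0,"y":0,"z":-0.082,"rx":0,"ry":0,"rz":0,"claw":0},{"x":0,"y":0,"z":-0.082,"rx":0,"ry":0,"rz":0,"claw":0}]'
python3 -m pendant '[{"x":0,"y":0,"z":0.05,"rx":0,"ry":0,"rz":0,"claw":0},{"x":0,"y":0,"z":0.15,"rx":0,"ry":0,"rz":0,"claw":0},{"x":0,"y":0,"z":0.3,"rx":0,"ry":0,"rz":0,"claw":0},{"x":0.1,"y":-0.05,"z":0.4,"rx":0,"ry":0,"rz":0.02,"claw":0},{"x":0.2,"y":-0.1,"z":0.45,"rx":0,"ry":0,"rz":0.04,"claw":0},{"x":0.35,"y":-0.2,"z":0.45,"rx":0,"ry":0,"rz":0.07,"claw":0},{"x":0.5,"y":-0.3,"z":0.45,"rx":0,"ry":0,"rz":0.105,"claw":0},{"x":0.65,"y":-0.4,"z":0.45,"rx":0,"ry":0,"rz":0.105,"claw":0}]'
```

```text
time_s: 60.5
tcp_pos: [0.4383, 0.389, 0.0349]
ee_rot: [[-0.275, -0.962, -0.0], [-0.962, 0.275, -0.001], [0.001, 0.0, -1.0]]
wrist_force: [0.0, 0.3, 0.2]
gripper_width: 0.399
gripper_force: 0.0
time_s: 61.5
tcp_pos: [0.4381, 0.3894, 0.0157]
ee_rot: [[-0.275, -0.961, 0.0], [-0.961, 0.275, 0.0], [-0.0, -0.0, -1.0]]
wrist_force: [-1.4, 0.3, 2.9]
gripper_width: 0.133
gripper_force: 30.0
time_s: 62.5
tcp_pos: [0.6014, 0.2883, 0.1283]
ee_rot: [[0.052, -0.999, -0.0], [-0.999, -0.052, 0.0], [-0.0, -0.0, -1.0]]
wrist_force: [-0.2, 1.0, -1.2]
gripper_width: 0.131
gripper_force: 30.0
```

```bash

python3 -m pendant '[{"x":0.05,"y":-0.01,"z":0,"rx":0,"ry":0,"rz":0,"claw":0},{"x":0.1,"y":-0.03,"z":0,"rx":0,"ry":0,"rz":0,"claw":0},{"x":0.146,"y":-0.038,"z":0,"rx":0,"ry":0,"rz":0,"claw":0},{"x":0.146,"y":-0.038,"z":-0.05,"rx":0,"ry":0,"rz":0,"claw":0},{"x":0.146,"y":-0.038,"z":-0.1,"rx":0,"ry":0,"rz":0,"claw":0},{"x":0.146,"y":-0.038,"z":-0.12,"rx":0,"ry":0,"rz":0,"claw":0},{"x":0.146,"y":-0.038,"z":-0.12,"rx":0,"ry":0,"rz":0,"claw":0},{"x":0.146,"y":-0.038,"z":-0.12,"rx":0,"ry":0,"rz":0,"claw":0}]'
python3 - <<'E'
from h import *
s=sense();print(s["tcp_pos"])
w=capture("wrist");t=capture("top")
print(rect(w,orange(w),s["tcp_pos"][2]+.0125,2,200))
print(rect(t,orange(t),s["tcp_pos"][2]+.0125,2,100))
E
```

```text
time_s: 63.5
tcp_pos: [0.6371, 0.28, 0.0982]
ee_rot: [[0.052, -0.999, 0.001], [-0.999, -0.052, 0.0], [-0.0, -0.001, -1.0]]
wrist_force: [0.4, 0.2, -1.9]
gripper_width: 0.137
gripper_force: 30.0
[0.63714883 0.28000703 0.09823558]
[(638.9, 255.4, 122.5, 40.6, 3.0), (636.7, 301.3, 15.4, 14.0, -87.0)]
[(627.7, 241.3, 110.8, 22.9, -2.0)]
```

```bash

python3 -m pendant '[{"x":0,"y":0,"z":-0.05,"rx":0,"ry":0,"rz":0,"claw":0},{"x":0,"y":0,"z":-0.1,"rx":0,"ry":0,"rz":0,"claw":0},{"x":0,"y":0,"z":-0.14,"rx":0,"ry":0,"rz":0,"claw":0},{"x":0,"y":0,"z":-0.17,"rx":0,"ry":0,"rz":0,"claw":0},{"x":0,"y":0,"z":-0.19,"rx":0,"ry":0,"rz":0,"claw":0},{"x":0,"y":0,"z":-0.198,"rx":0,"ry":0,"rz":0,"claw":0},{"x":0,"y":0,"z":-0.198,"rx":0,"ry":0,"rz":0,"claw":0},{"x":0,"y":0,"z":-0.198,"rx":0,"ry":0,"rz":0,"claw":0}]'
python3 -m pendant '[{"x":0,"y":0,"z":0,"rx":0,"ry":0,"rz":0,"claw":0.4},{"x":0,"y":0,"z":0,"rx":0,"ry":0,"rz":0,"claw":0.4},{"x":0,"y":0,"z":0,"rx":0,"ry":0,"rz":0,"claw":0.4},{"x":0,"y":0,"z":0.06,"rx":0,"ry":0,"rz":0,"claw":0.4},{"x":0,"y":0,"z":0.2,"rx":0,"ry":0,"rz":0,"claw":0.4},{"x":0,"y":0,"z":0.4,"rx":0,"ry":0,"rz":0,"claw":0.4},{"x":-0.2,"y":0,"z":0.6,"rx":0,"ry":0,"rz":0,"claw":0.4},{"x":-0.4,"y":0,"z":0.7,"rx":0,"ry":0,"rz":0,"claw":0.4}]'
python3 -m pendant '[{"x":-0.2,"y":0,"z":0,"rx":0,"ry":0,"rz":0,"claw":0.4},{"x":-0.4,"y":0,"z":0,"rx":0,"ry":0,"rz":0,"claw":0.4},{"x":-0.45,"y":0,"z":0,"rx":0,"ry":0,"rz":0,"claw":0.4},{"x":-0.45,"y":0,"z":0,"rx":0,"ry":0,"rz":0,"claw":0.4},{"x":-0.45,"y":0,"z":0,"rx":0,"ry":0,"rz":0,"claw":0.4},{"x":-0.45,"y":0,"z":0,"rx":0,"ry":0,"rz":0,"claw":0.4},{"x":-0.45,"y":0,"z":0,"rx":0,"ry":0,"rz":0,"claw":0.4},{"x":-0.45,"y":0,"z":0,"rx":0,"ry":0,"rz":0,"claw":0.4}]'
python3 - <<'E'
from h import *
t=capture("top");s=capture("side");h=hsv(t)
print("orange",rect(t,orange(t),0.06,4,100),"side",rect(s,orange(s),.06,3,100))
k=orange(s).astype(np.uint8);n,l,st,c=cv2.connectedComponentsWithStats(k);print([(st[i].tolist()) for i in range(1,n) if st[i,4]>60])
for X in car((.637,.280),2.9,[(a*.062,b*.031,z) for z in(.004,.06) for a in(-1,1) for b in (-1,1)]): print(pix(s,X).round(),end=" ")
red=((h[...,0]<6)|(h[...,0]>174))&(h[...,1]>170)&(h[...,2]>50);print("\nred",rect(t,red,.031,1))
bl=(h[...,0]>100)&(h[...,0]<125)&(h[...,1]>110);bl[:150]=0;bl[250:]=0;print("blue",rect(t,bl,.03,5))
print([(np.round(d["centre"]).tolist(),round(d["conf"],2),np.round(at(t,d["centre"],.05),3).tolist()) for d in search_frame(t,"jar1")[:5]])
for d in regions_of(t,"carrier")[:1]: print(rect(t,d["region"],.028))
E
```

```text
time_s: 64.6
tcp_pos: [0.6372, 0.2799, 0.0488]
ee_rot: [[0.051, -0.999, 0.001], [-0.999, -0.051, 0.0], [-0.0, -0.001, -1.0]]
wrist_force: [-0.1, 0.1, -1.2]
gripper_width: 0.138
gripper_force: 30.0
time_s: 65.6
tcp_pos: [0.5384, 0.28, 0.226]
ee_rot: [[0.05, -0.999, 0.004], [-0.999, -0.05, 0.002], [-0.002, -0.004, -1.0]]
wrist_force: [-0.4, -0.2, 0.5]
gripper_width: 0.398
gripper_force: 0.0
time_s: 66.6
tcp_pos: [0.4259, 0.2796, 0.2224]
ee_rot: [[0.051, -0.999, -0.0], [-0.999, -0.051, -0.0], [0.0, 0.0, -1.0]]
wrist_force: [-0.1, 0.1, 1.3]
gripper_width: 0.402
gripper_force: 0.0
orange [(634.4, 276.0, 122.2, 70.1, 3.0)] side [(606.6, 311.3, 173.2, 105.5, 0.0)]
[[148, 212, 51, 40, 1097]]
[200. 241.] [183. 253.] [167. 226.] [150. 236.] [199. 223.] [182. 234.] [166. 209.] [148. 218.] 
red [(604.0, -211.3, 119.9, 16.5, 0.7)]
blue [(547.4, -368.9, 171.5, 33.1, -1.9), (543.9, 138.0, 41.5, 41.5, 89.8), (518.6, -332.7, 45.8, 44.7, -87.0), (581.3, -329.4, 46.9, 46.2, -76.4), (552.0, -627.3, 60.9, 24.8, -2.9)]
[([375.0, 192.0], 0.68, [0.574, -0.259]), ([400.0, 217.0], 0.6, [0.507, -0.324]), ([401.0, 189.0], 0.58, [0.583, -0.33])]
[(547.7, -297.5, 160.0, 135.8, -88.8)]
```

```bash
python3 -c "
from station import *
print(finish_job())"
```

```text
the job is handed in; nothing more can be done
None
```

I've handed the job in; the call returned no verdict. My last camera measurements show the three jars present in the carrier, the carrier home blue end first, the latch shut and both orange trays stacked on the mat.

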